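# Press two inlaid box lids while the glue sets

## Robot

A 6-joint arm with a two-finger parallel gripper is mounted at the origin on the work surface. World frame = base frame: x ahead of the robot, y to its left, z up, the work surface at z = 0. Lengths are in m, angles in rad, forces in N, time in s.
With the tool pointing down it reaches from about 0.375 to 0.975 m from the base axis. Payload 3.8 kg.
Tool frame: the origin (TCP) lies where the fingers leave the gripper's body, on its centre line; the fingertips stand 73 mm ahead of it and the grasp point (between the pads) lies 54 mm ahead of it; z points along the fingers, y is the line along which they close (so a half turn about z gives the same grasp; the last joint's range is limited). The gripper opens to 85 mm and grips with 20 to 120 N. Pads are 22 mm wide; open, the fingers measure 114 mm over their backs; the gripper's body (76 mm by 85 mm) begins 54 mm behind the grasp point. The pads swing forward as they close: fully open they stand 13 mm farther back than shut.
Start: joints at [-1.321, 0.264, 1.604, -0, 1.274, -0.037], TCP at [0.191, -0.647, 0.304] pointing down, gripper open.
Joint ranges: [-2.63, 2.63], [-0.94, 2.18], [0.31, 2.57], [-1.31, 4.45], [0, 2.66], [-2.55, 2.55]. Speed limits (rad/s): [2.57, 2.57, 3.14, 3.14, 3.14, 3.14].

## Interface

Orientations are given as a rotation vector (axis times angle).
In Python, from workcell import read_state, viewer, bot gives the robot as it stands.
- The arm moves only by the tool jog_arm, never from a script. Its argument "increments" is a list that holds one entry, the list of rows, each a list of 7 numbers: the shift along the tool's x, y, z in units of 30 mm (1.0 is 30 mm), then the turn, a rotation vector about the tool's x, y, z in units of 6 degrees (1.0 is 6 degrees), then the opening, from -1 (shut) to 1 (fully open). A call has exactly 5 rows; each row shifts and turns the commanded pose from where the row before left it, along the tool's axes as they then stand; what a row does not reach is not made up. A row lasts 1/12 s, in which the tool goes at most 41.7 mm and 7.16 degrees, less where a joint would pass 70% of its speed; a pose out of reach is approached as far as the arm can. A call is refused whole if a number of a shift passes 1 or a number of a turn 1, either way. A call with a gripper value outside its range is refused whole. The fingers move at their own pace and stop on an object; "force" is the grip in N (left out, the last holds). Time passes only in rows, so rows that do not move let the fingers close, or fill a call up. It gives the time, the measured TCP pose, the force, the opening and the grip force at its end, in the units of the state.
- read_state(): the state, without advancing time (a new reading comes with each control period).
- viewer.read_camera(name): name is "scene" or "top" or "wrist"; returns (picture, depth): 480x640x3 uint8, blue, green, red; 480x640 float32, m along the optical axis (not along the pixel's ray), 0 where there is no reading.
- viewer.camera_params(name): a dict with "fx", "fy", "cx", "cy" (pixels), "R" (3x3) and "t" (3): a world point X has camera coordinates R X + t; the wrist camera has in their place "hand_eye" (4x4, takes a point from camera to tool coordinates, whose origin is the TCP and whose axes are the flange's). Camera axes: x right, y down, z forward; pixel columns grow to the right and rows downward; lengths in m; the calibration is good to about 2 mm. The wrist camera is an equidistant fisheye: a pixel r from the principal point sees the ray r / f radians off the axis. A picture is of the moment at which its call begins: read the wrist's pose just before it. camera_params takes no time and is no camera call.
- bot.finish_job(): hands the job in; it is judged then, once.
The state is a dict: "time": time; "q": joint angles; "joint_vel": joint speeds; "joint_torque": joint torques, N m; "tool_pos": TCP position; "tcp_rot": TCP orientation; "wrist_force": force on the tool from outside, world axes, zero at the start; "torque": the same for the moment, N m; "width": opening from 0.0 (shut) to 1.0 (fully open); "grip_force": force on a finger pad.
Only numpy, scipy, OpenCV 4.12 (cv2) and the standard library are available. Lean on these libraries where they do the work, as an engineer would, in place of code of your own. Each camera call takes 0.05 s, during which the arm holds its last target. There are 200 camera calls.

## Task

The bone inlays on the two dark box lids have just been glued and must be pressed flat while they set. On each lid lay the light plywood caul of the inlay's shape (oblong or round), centred on the inlay and in line with it, then stand the iron weight of that same shape centred and in line on top of the caul. Lower everything gently rather than dropping it, do not shove the lids about, leave the other things on the bench as they are, and let go of it all.

Things in the scene. Friction and masses are not known exactly. Their poses are not given: they have to be found in the camera images.
- lid_oblong: Oblong dark walnut box lid lying flat, 140 x 84 mm and 16 mm thick, loose, about 0.25 kg; an ivory-coloured bone plate 92 x 44 mm, 3 mm thick, is centred on top in line with it, so the plate's upper face is 19 mm above the lid's underside. Origin: centre of its underside, z up. x along the 140 mm side.
- lid_round: Round dark walnut box lid lying flat, 104 mm across and 16 mm thick, loose, about 0.25 kg; a round ivory bone plate 52 mm across, 3 mm thick, is centred on top, its upper face 19 mm above the lid's underside. Origin: centre of its underside, z up.
- caul_oblong: Oblong pressing caul: light plywood block 96 x 48 mm, 22 mm high, the lowest 4 mm cork, about 70 g, lying cork down on the table. Origin: centre of its underside, z up. x along the 96 mm side.
- caul_round: Round pressing caul: light plywood disc 56 mm across, 22 mm high, the lowest 4 mm cork, about 45 g, lying cork down on the table. Origin: centre of its underside, z up.
- weight_oblong: Oblong dark iron weight, about 0.65 kg: slab 84 x 46 mm, 20 mm high, with an upright bright steel grip lug in the middle of its top, 34 mm along x, 18 mm along y, from 20 to 52 mm above the underside. Origin: centre of its underside, z up. x along the 84 mm side.
- weight_round: Round dark iron weight, about 0.4 kg: disc 50 mm across, 20 mm high, with an upright bright steel round grip post 24 mm across in the middle of its top, from 20 to 52 mm above the underside. Origin: centre of its underside, z up.
- glue: Bystander: yellow glue bottle with a red nozzle, standing, 58 mm across, 142 mm high. Origin: centre of its underside, z up.
- sander: Bystander: brown cork sanding block wrapped below in dark red abrasive, 101 x 59 mm, 32 mm high. Origin: centre of its underside, z up. x along its length.
- knife: Bystander: carving knife lying between the two lids, wooden handle 105 x 22 mm, 16 mm high, steel blade; about 165 mm overall. Origin on the table plane near its middle; x runs from handle to blade, z up.
- blank: Bystander: flat paddle-shaped blank of light wood, 12 mm thick, about 180 mm long, 48 mm wide at the broad end, lying at the right-hand side of the bench. Origin near its middle, on its underside; x runs towards the narrow end, z up.
There are look-alikes about, which are no part of the job. Leave any pink or purple look-alike of the weight_round alone.

How it is judged:
By the outcome, as a careful person would: the job done as asked, in the order asked, and still so for the second after the job is handed in, with the robot touching nothing.
It also fails if it takes over 118 s, if anything falls off the work surface, if the arm or the gripper's body presses on something with over 40 N, if the wrist force passes 120 N, or if a joint passes its speed limit or range.

## Working session

There is one attempt and no reset: what is moved stays moved. The work goes in short steps, Python scripts to look and compute and a tool call to move; the robot and the scene stay as the last step left them, time stands still between calls to the robot, and variables do not carry over. Pictures are saved under pics/ and viewed, at most 15 in all, crops included, and the job is handed in when it is done.

Besides the shell and the picture viewer there is one more tool, called as name(argument=value, ...) on one line, values as JSON. jog_arm: Moves the arm, as the interface text tells. Its arguments: {"type":"object","properties":{"increments":{"type":"array","items":{"type":"array","items":{"type":"array","items":{"type":"number"}}}},"force":{"type":"number"}},"required":["increments"]}

```bash
ls; mkdir -p pics; python3 - <<'E'
from workcell import read_state, viewer, bot
import cv2,numpy as np
s=read_state();print({k:np.round(v,3) for k,v in s.items()})
for n in("scene","top"):
    p,d=viewer.read_camera(n);cv2.imwrite(f"pics/{n}0.png",p);np.save(f"pics/{n}0.npy",d)
    print(n,viewer.camera_params(n))
print(viewer.camera_params("wrist"))
E
```

```text
pics
{'time': np.float64(0.0), 'q': array([-1.321,  0.265,  1.605,  0.   ,  1.274, -0.037]), 'joint_vel': array([ 0.001,  0.001, -0.   ,  0.001, -0.002, -0.002]), 'joint_torque': array([-1.0000e-03, -5.1512e+01, -3.6731e+01, -0.0000e+00,  1.3000e-02,
        0.0000e+00]), 'tool_pos': array([ 0.191, -0.647,  0.303]), 'tcp_rot': array([-3.107, -0.449,  0.   ]), 'wrist_force': array([ 0.203, -0.317, -0.029]), 'torque': array([-0.015, -0.005, -0.002]), 'grip_force': np.float64(0.0), 'width': np.float64(1.001)}
scene {'fx': 513.8556206453075, 'fy': 513.8556206453075, 'cx': 324.25897249190336, 'cy': 242.19073696676995, 'R': array([[ 0.49237286,  0.87037023, -0.00496345],
       [ 0.60351653, -0.34551034, -0.71860309],
       [-0.62716566,  0.35082513, -0.69540274]]), 't': array([-0.23004158, -0.29810559,  1.50245703])}
top {'fx': 525.2724433888171, 'fy': 525.2724433888171, 'cx': 326.6901222324073, 'cy': 232.33525544136316, 'R': array([[ 0.02735488, -0.99960017,  0.0071557 ],
       [-0.99009445, -0.02807952, -0.13756639],
       [ 0.13771231, -0.00332171, -0.9904667 ]]), 't': array([-0.06654277,  0.5068414 ,  1.13859712])}
{'fx': 371.64829954431775, 'fy': 371.64829954431775, 'cx': 316.2815345955189, 'cy': 241.85871652696048, 'hand_eye': array([[-2.55204840e-04, -9.50414122e-01, -3.10987029e-01,
         8.02660134e-02],
       [ 9.99998894e-01, -6.98205516e-04,  1.31317318e-03,
        -6.02334489e-04],
       [-1.46519119e-03, -3.10986350e-01,  9.50413249e-01,
        -7.05446055e-02],
       [ 0.00000000e+00,  0.00000000e+00,  0.00000000e+00,
         1.00000000e+00]])}
```

View pics/top0.png

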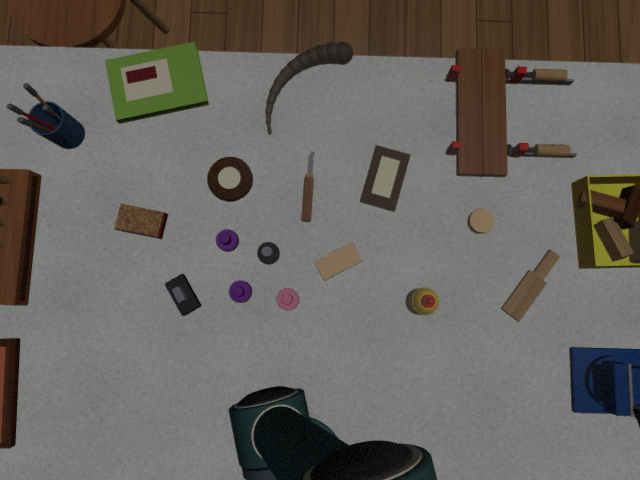

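View pics/scene0.png

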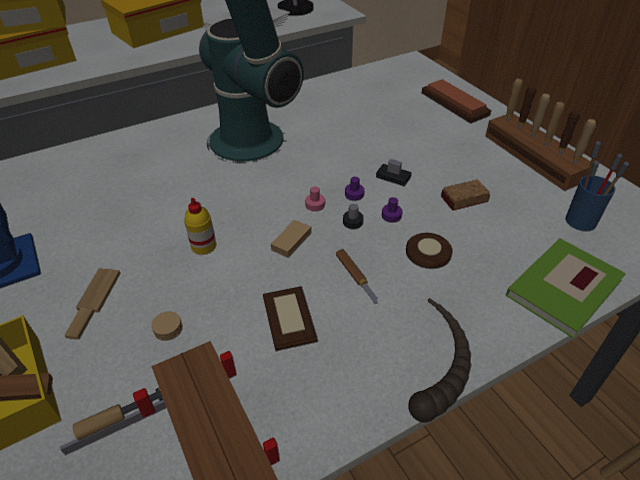

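The top view shows the round lid at (230,179), the oblong lid at (386,177), the oblong caul at (338,261), the round caul at (481,221), the oblong weight at (183,294) and the round iron weight at (268,253). The purple and pink look-alikes are at (228,240), (240,291) and (288,299).

```bash
cat > h.py <<'E'
from workcell import read_state, viewer, bot
import cv2,numpy as np
from scipy.spatial.transform import Rotation as Ro
def onplane(cam,uv,z):
    """rays of pixels uv (N,2) cast onto world plane z"""
    uv=np.atleast_2d(uv).astype(float)
    c=viewer.camera_params(cam)
    x=np.c_[(uv[:,0]-c['cx'])/c['fx'],(uv[:,1]-c['cy'])/c['fy']]
    if cam=='wrist':
        r=np.hypot(*x.T);k=np.where(r>1e-9,np.sin(r)/np.maximum(r,1e-9),1)
        d=np.c_[x*k[:,None],np.cos(r)]
        s=read_state();Rt=Ro.from_rotvec(s['tcp_rot']).as_matrix();H=c['hand_eye']
        d=d@(Rt@H[:3,:3]).T;o=Rt@H[:3,3]+s['tool_pos']
    else:
        d=np.c_[x,np.ones(len(x))]@c['R'];o=-c['R'].T@c['t']
    return (o+d*((z-o[2])/d[:,2])[:,None])[:,:2]
def rect(cam,mask,z):
    """largest contour of mask cast on plane z -> centre, sizes(mm, long first), angle of long side deg"""
    cs,_=cv2.findContours(mask.astype(np.uint8),cv2.RETR_EXTERNAL,cv2.CHAIN_APPROX_NONE)
    c=max(cs,key=cv2.contourArea)[:,0]
    P=(onplane(cam,c,z)*1000).astype(np.float32)
    (cx,cy),(w,h),a=cv2.minAreaRect(P)
    if w<h:w,h,a=h,w,a+90
    return np.round([cx,cy],1),np.round([w,h],1),round((a+90)%180-90,1),c.mean(0).round()
E
python3 - <<'E'
from h import *
p=cv2.imread('pics/top0.png');d=np.load('pics/top0.npy')
hsv=cv2.cvtColor(p,cv2.COLOR_BGR2HSV)
c=viewer.camera_params('top')
v,u=np.mgrid[:480,:640]
X=np.dstack([(u-c['cx'])/c['fx']*d,(v-c['cy'])/c['fy']*d,d])-c['t'];Z=(X@c['R'])[...,2]
def roi(m,x,y,r):
    k=np.zeros(m.shape,bool);k[y-r:y+r,x-r:x+r]=1;return m&k
H,S,V=cv2.split(hsv)
for n,x,y in[('lidr',230,179),('lido',386,177),('co',338,261),('cr',481,221),('wo',183,294),('wr',268,253)]:
    print(n,hsv[y,x],hsv[y,x+8],'z',np.round(Z[y,x],3),np.round(np.percentile(roi_z:=Z[y-15:y+15,x-15:x+15],[2,50,98]),3))
print('table',hsv[330,350])
for n,m,x,y,r,z in[('lidr',V<90,230,179,30,.016),('plate_r',V>140,230,179,13,.019),('lido',V<90,386,177,38,.016),('plate_o',(V>140)&(S>25),386,177,24,.019),
  ('co',S>50,338,261,32,.022),('cr',S>50,481,221,20,.022),('wo',V<75,183,294,26,.02),('wr',V<75,268,253,16,.02),
  ('wo_lug',Z>.04,183,294,26,.052),('wr_post',Z>.04,268,253,16,.052)]:
    try:print(n,rect('top',roi(m,x,y,r),z))
    except Exception as e:print(n,e)
E
```

```text
lidr [ 32  35 131] [ 26  33 132] z 0.018 [0.012 0.017 0.023]
lido [ 29  43 130] [ 33  41 132] z 0.017 [0.012 0.018 0.023]
co [ 17  89 129] [ 17  88 128] z 0.021 [-0.004  0.021  0.026]
cr [ 17  88 130] [ 17  86 134] z 0.017 [-0.004  0.018  0.026]
wo [135  18  57] [75 30 34] z 0.042 [-0.003  0.019  0.054]
wr [120  18  86] [135  15  35] z 0.049 [-0.004  0.003  0.054]
table [ 30   4 123]
lidr (array([629. , 174.6]), array([103.8, 103.7]), -88.3, array([230., 179.]))
plate_r max() iterable argument is empty
lido (array([ 642.3, -182.4]), array([141.9,  84.1]), -14.3, array([384., 178.]))
plate_o max() iterable argument is empty
co (array([446.4, -79.1]), array([95.9, 47.8]), -61.2, array([338., 261.]))
cr (array([ 546.5, -401.1]), array([56.9, 55.8]), 89.4, array([480., 221.]))
wo (array([362.3, 263.9]), array([86.4, 48.5]), 32.2, array([183., 295.]))
wr (array([460.6,  78.9]), array([49.8, 47.5]), 47.1, array([268., 253.]))
wo_lug (array([361.8, 265. ]), array([34.6, 18.9]), 34.2, array([178., 294.]))
wr_post (array([461.1,  79.4]), array([22.1, 21.9]), 2.4, array([266., 251.]))
```

jog_arm(increments=[[[0, 0, 0, 0, 0, -1, 1], [0, 0, 0, 0, 0, -1, 1], [0, 0, 0, 0, 0, -1, 1], [0, 0, 0, 0, 0, -1, 1], [0, 0, 0, 0, 0, -1, 1]]], force=40)

```text
time: 0.52
tool_pos: [0.1908, -0.6471, 0.3031]
tcp_rot: [-2.883, -1.245, -0.0]
wrist_force: [-0.2, 0.6, -0.6]
width: 1.005
grip_force: 0.0
```

jog_arm(increments=[[[0, 0, 0, 0, 0, -1, 1], [0, 0, 0, 0, 0, -1, 1], [0, 0, 0, 0, 0, -1, 1], [0, 0, 0, 0, 0, -1, 1], [0, 0, 0, 0, 0, -1, 1]]])

```text
time: 0.93
tool_pos: [0.1909, -0.6471, 0.3031]
tcp_rot: [-2.462, -1.949, -0.001]
wrist_force: [0.3, 0.1, -0.0]
width: 1.001
grip_force: 0.0
```

jog_arm(increments=[[[0, 0, 0, 0, 0, -1, 1], [0, 0, 0, 0, 0, -1, 1], [0, 0, 0, 0, 0, -1, 1], [0, 0, 0, 0, 0, -1, 1], [0, 0, 0, 0, 0, -1, 1]]])

```text
time: 1.35
tool_pos: [0.1909, -0.6471, 0.3031]
tcp_rot: [-1.874, -2.52, -0.001]
wrist_force: [0.6, -0.1, 0.7]
width: 1.001
grip_force: 0.0
```

jog_arm(increments=[[[0, 0, 0, 0, 0, -1, 1], [0, 0, 0, 0, 0, -1, 1], [0, 0, 0, 0, 0, -0.07, 1], [0, 0, 0, 0, 0, 0, 1], [0, 0, 0, 0, 0, 0, 1]]])

```text
time: 1.77
tool_pos: [0.1909, -0.6473, 0.3034]
tcp_rot: [-1.601, -2.702, -0.001]
wrist_force: [0.1, -0.3, -0.7]
width: 1.0
grip_force: 0.0
```

jog_arm(increments=[[[0.625, 0.83, 0, 0, 0, 0, 1], [0.625, 0.83, 0, 0, 0, 0, 1], [0.625, 0.83, 0, 0, 0, 0, 1], [0.625, 0.83, 0, 0, 0, 0, 1], [0.625, 0.83, 0, 0, 0, 0, 1]]])

```text
time: 2.18
tool_pos: [0.255, -0.5039, 0.3037]
tcp_rot: [-1.601, -2.703, -0.0]
wrist_force: [0.7, -1.1, 0.6]
width: 1.003
grip_force: 0.0
```

jog_arm(increments=[[[0.625, 0.83, 0, 0, 0, 0, 1], [0.625, 0.83, 0, 0, 0, 0, 1], [0.625, 0.83, 0, 0, 0, 0, 1], [0.625, 0.83, 0, 0, 0, 0, 1], [0.625, 0.83, 0, 0, 0, 0, 1]]])

```text
time: 2.6
tool_pos: [0.3189, -0.3616, 0.304]
tcp_rot: [1.601, 2.703, -0.0]
wrist_force: [0.0, -0.0, 0.7]
width: 1.0
grip_force: 0.0
```

jog_arm(increments=[[[0.625, 0.83, 0, 0, 0, 0, 1], [0.625, 0.83, 0, 0, 0, 0, 1], [0.625, 0.83, 0, 0, 0, 0, 1], [0.625, 0.83, 0, 0, 0, 0, 1], [0.625, 0.83, 0, 0, 0, 0, 1]]])

```text
time: 3.02
tool_pos: [0.3826, -0.2194, 0.3041]
tcp_rot: [1.601, 2.702, 0.0]
wrist_force: [0.0, 0.1, 0.5]
width: 1.004
grip_force: 0.0
```

jog_arm(increments=[[[0.625, 0.83, 0, 0, 0, 0, 1], [0.625, 0.83, 0, 0, 0, 0, 1], [0.625, 0.83, 0, 0, 0, 0, 1], [0.625, 0.83, 0.5, 0, 0, 0, 1], [0.625, 0.83, 0.5, 0, 0, 0, 1]]])

```text
time: 3.43
tool_pos: [0.4474, -0.0773, 0.275]
tcp_rot: [1.599, 2.7, 0.002]
wrist_force: [1.6, 0.3, -0.6]
width: 1.0
grip_force: 0.0
```

jog_arm(increments=[[[0, 0, 0.8, 0, 0, 0, 1], [0, 0, 0.8, 0, 0, 0, 1], [0, 0, 0.8, 0, 0, 0, 1], [0, 0, 0, 0, 0, 0, 1], [0, 0, 0, 0, 0, 0, 1]]])

```text
time: 3.85
tool_pos: [0.4451, -0.0783, 0.2008]
tcp_rot: [-1.598, -2.701, 0.002]
wrist_force: [-0.7, -0.9, 0.7]
width: 0.999
grip_force: 0.0
```

```bash
cat >> h.py <<'E'
def go(x,y,z,ang):
    """mm, deg: units still to go (shift in present tool axes) and turn"""
    s=read_state();R=Ro.from_rotvec(s['tcp_rot']).as_matrix()
    a=np.degrees(np.arctan2(R[1,0],R[0,0]))
    print('tcp',np.round(s['tool_pos']*1000,1),'ang',round(a,1),'q6',round(s['q'][5],2),'-> shift now',np.round(R.T@(np.array([x,y,z])-s['tool_pos']*1000)/30,2),
      'turn',round(-((ang-a+180)%360-180)/6,2),end=' ')
    A=np.radians(ang);R2=np.array([[np.cos(A),np.sin(A),0],[np.sin(A),-np.cos(A),0],[0,0,-1]])
    print('shift after turn',np.round(R2.T@(np.array([x,y,z])-s['tool_pos']*1000)/30,2))
E
python3 - <<'E'
from h import *
go(446.4,-79.1,75,118.8)
p,d=viewer.read_camera('wrist');cv2.imwrite('pics/w1.png',p)
hsv=cv2.cvtColor(p,cv2.COLOR_BGR2HSV)
m=(hsv[...,1]>50)&(hsv[...,2]>60)
print(rect('wrist',m,.022))
E
```

```text
tcp [445.1 -78.3 200.8] ang 118.8 q6 -0.73 -> shift now [-0.05  0.04  4.19] turn -0.0 shift after turn [-0.04  0.03  4.19]
(array([448.6, -78.1]), array([97.7, 47.6]), -61.3, array([319., 235.]))
```

View pics/w1.png

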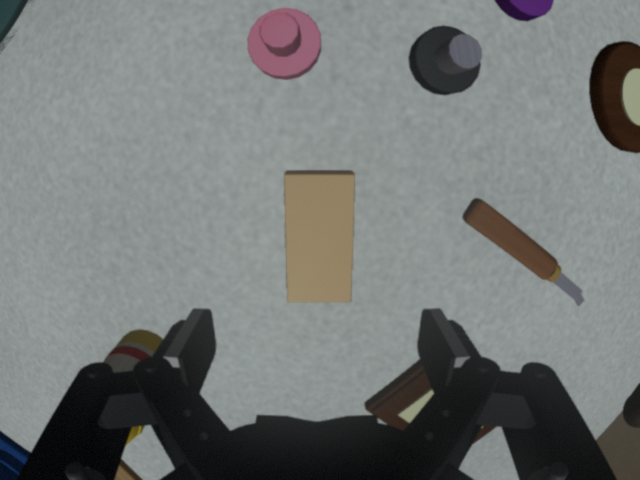

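The wrist view shows the oblong caul centred at about (319,235), between the fingers and aligned with them. I'm going down to grasp it.

jog_arm(increments=[[[-0.06, 0.04, 0.9, 0, 0, 0, 1], [0, 0, 0.9, 0, 0, 0, 1], [0, 0, 0.9, 0, 0, 0, 1], [0, 0, 0.8, 0, 0, 0, 1], [0, 0, 0.69, 0, 0, 0, 1]]])

```text
time: 4.32
tool_pos: [0.4497, -0.0804, 0.077]
tcp_rot: [1.598, 2.701, 0.002]
wrist_force: [0.3, -0.3, -0.2]
width: 1.0
grip_force: 0.0
```

jog_arm(increments=[[[0, 0, 0, 0, 0, 0, 0.5], [0, 0, 0, 0, 0, 0, 0.3], [0, 0, 0, 0, 0, 0, 0.1], [0, 0, 0, 0, 0, 0, -0.1], [0, 0, 0, 0, 0, 0, -0.3]]])

```text
time: 4.73
tool_pos: [0.4504, -0.0803, 0.0787]
tcp_rot: [1.596, 2.7, 0.002]
wrist_force: [-0.5, -0.1, 6.5]
width: 0.549
grip_force: 43.0
```

jog_arm(increments=[[[0, 0, 0, 0, 0, 0, -0.3], [0, 0, 0, 0, 0, 0, -0.3], [0, 0, 0, 0, 0, 0, -0.3], [0, 0, 0, 0, 0, 0, -0.3], [0, 0, 0, 0, 0, 0, -0.3]]])

```text
time: 5.15
tool_pos: [0.4504, -0.0803, 0.0787]
tcp_rot: [1.596, 2.7, 0.002]
wrist_force: [-0.6, 0.7, 6.6]
width: 0.547
grip_force: 43.1
```

```bash
python3 - <<'E'
from h import *
go(642.3,-182.4,200,165.7)
p,d=viewer.read_camera('wrist');cv2.imwrite('pics/w2.png',p)
E
```

```text
tcp [450.4 -80.3  78.7] ang 118.8 q6 -0.73 -> shift now [-6.08  3.98 -4.  ] turn -7.81 shift after turn [-7.04 -1.72 -4.04]
```

View pics/w2.png

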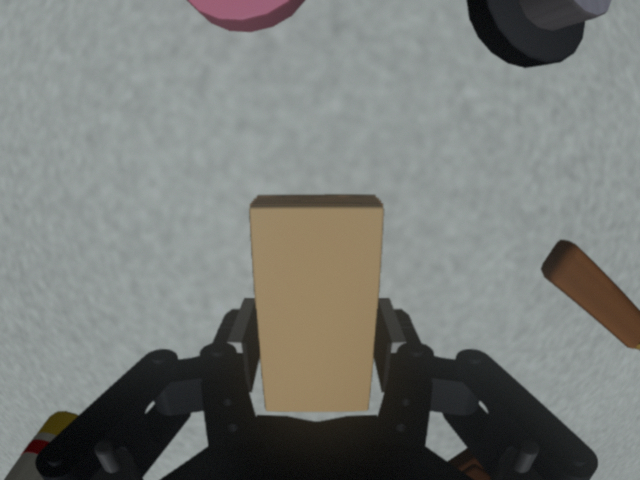

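```bash
python3 - <<'E'
from h import *
p=cv2.imread('pics/w2.png');hsv=cv2.cvtColor(p,cv2.COLOR_BGR2HSV);print(hsv[203,320],hsv[300,320])
m=(hsv[...,1]>70)&(hsv[...,2]>110);m[:,:240]=0;m[:,400:]=0
r=rect('wrist',m,.022);print(r)
s=read_state();R=Ro.from_rotvec(s['tcp_rot']).as_matrix()
print('caul in tool mm',R.T@(np.r_[r[0],22]-s['tool_pos']*1000))
# lid plate / lid again in scene camera
p=cv2.imread('pics/scene0.png');H,S,V=cv2.split(cv2.cvtColor(p,cv2.COLOR_BGR2HSV))
print(p[313,289],V[313,289],S[313,289],S[250,429],V[250,429])
t=cv2.imread('pics/top0.png');Ht,St,Vt=cv2.split(cv2.cvtColor(t,cv2.COLOR_BGR2HSV))
def roi(m,x,y,rr):
    k=np.zeros(m.shape,bool);k[y-rr:y+rr,x-rr:x+rr]=1;return m&k
for n,a,b,c,d in[('o',289,313,28,(386,177,22)),('r',429,247,16,(230,179,14))]:
    print(n,'scene',rect('scene',roi((V>110)&(S>22),a,b,c),.019),'top',rect('top',roi((Vt>100)&(St>22),*d),.019))
E
```

```text
[19 71 75] [ 18  90 153]
(array([449.4, -76.8]), array([95.2, 47.3]), -61.1, array([316., 304.]))
caul in tool mm [ 3.74748411  0.57599874 56.73823727]
[101 120 127] 127 52 53 130
o scene (array([ 644.9, -181.8]), array([90.7, 43. ]), -14.9, array([289., 313.])) top (array([ 644.6, -183.5]), array([91. , 43.6]), -14.7, array([385., 177.]))
r scene (array([633.5, 177. ]), array([49.5, 48. ]), 60.2, array([429., 246.])) top (array([631.5, 176.4]), array([49.6, 48.2]), 2.9, array([229., 177.]))
```

jog_arm(increments=[[[0, 0, -0.3, 0, 0, 0, -0.3], [0, 0, -0.6, 0, 0, 0, -0.3], [0, 0, -0.8, 0, 0, 0, -0.3], [0, 0, -0.8, 0, 0, 0, -0.3], [0, 0, -0.8, 0, 0, 0, -0.3]]])

```text
time: 5.62
tool_pos: [0.4477, -0.0795, 0.1769]
tcp_rot: [1.598, 2.705, 0.0]
wrist_force: [0.1, -0.2, -1.1]
width: 0.55
grip_force: 42.2
```

jog_arm(increments=[[[0, 0, -0.4, 0, 0, -1, -0.3], [0, 0, -0.4, 0, 0, -1, -0.3], [0, 0, 0, 0, 0, -1, -0.3], [0, 0, 0, 0, 0, -1, -0.3], [0, 0, 0, 0, 0, -1, -0.3]]])

```text
time: 6.03
tool_pos: [0.4481, -0.0796, 0.2006]
tcp_rot: [0.835, 3.027, 0.0]
wrist_force: [0.4, 0.7, -1.2]
width: 0.547
grip_force: 42.2
```

jog_arm(increments=[[[0, 0, 0, 0, 0, -1, -0.3], [0, 0, 0, 0, 0, -1, -0.3], [0, 0, 0, 0, 0, -0.81, -0.3], [0, 0, 0, 0, 0, 0, -0.3], [0, 0, 0, 0, 0, 0, -0.3]]])

```text
time: 6.45
tool_pos: [0.448, -0.0796, 0.1998]
tcp_rot: [0.394, 3.116, -0.0]
wrist_force: [-0.1, -0.1, 0.2]
width: 0.551
grip_force: 42.2
```

```bash
python3 - <<'E'
from h import *
go(647.6,-183.6,150,165.3)
E
```

```text
tcp [448.  -79.6 199.8] ang 165.6 q6 -1.55 -> shift now [-7.31 -1.7   1.67] turn 0.05 shift after turn [-7.32 -1.66  1.66]
```

jog_arm(increments=[[[-0.73, -0.17, 0, 0, 0, 0.05, -0.3], [-0.73, -0.17, 0, 0, 0, 0, -0.3], [-0.73, -0.17, 0, 0, 0, 0, -0.3], [-0.73, -0.17, 0, 0, 0, 0, -0.3], [-0.73, -0.17, 0, 0, 0, 0, -0.3]]])

```text
time: 6.87
tool_pos: [0.5485, -0.1323, 0.1995]
tcp_rot: [0.403, 3.116, 0.0]
wrist_force: [-0.5, 0.5, -0.5]
width: 0.554
grip_force: 42.2
```

jog_arm(increments=[[[-0.73, -0.17, 0, 0, 0, 0, -0.3], [-0.73, -0.17, 0.2, 0, 0, 0, -0.3], [-0.73, -0.17, 0.4, 0, 0, 0, -0.3], [-0.73, -0.17, 0.4, 0, 0, 0, -0.3], [-0.73, -0.17, 0.4, 0, 0, 0, -0.3]]])

```text
time: 7.28
tool_pos: [0.6482, -0.1846, 0.1571]
tcp_rot: [0.403, 3.115, 0.0]
wrist_force: [-0.2, 0.2, -1.4]
width: 0.549
grip_force: 42.2
```

jog_arm(increments=[[[0, 0, 0.3, 0, 0, 0, -0.3], [0, 0, 0.3, 0, 0, 0, -0.3], [0, 0, 0.3, 0, 0, 0, -0.3], [0, 0, 0, 0, 0, 0, -0.3], [0, 0, 0, 0, 0, 0, -0.3]]])

```text
time: 7.7
tool_pos: [0.6459, -0.1834, 0.1294]
tcp_rot: [-0.399, -3.114, -0.001]
wrist_force: [0.4, -0.6, -0.3]
width: 0.549
grip_force: 42.2
```

```bash
python3 - <<'E'
from h import *
go(647.6,-183.6,99,165.3)
p,d=viewer.read_camera('wrist');cv2.imwrite('pics/w3.png',p)
hsv=cv2.cvtColor(p,cv2.COLOR_BGR2HSV)
m=(hsv[...,1]>70)&(hsv[...,2]>100)
s=read_state();print(rect('wrist',m,s['tool_pos'][2]-.0787+.022))
E
```

```text
tcp [ 645.9 -183.4  129.4] ang 165.4 q6 -1.63 -> shift now [-0.06  0.01  1.01] turn 0.02 shift after turn [-0.06  0.01  1.01]
(array([ 643.2, -182.2]), array([95.1, 48. ]), -14.4, array([316., 303.]))
```

View pics/w3.png

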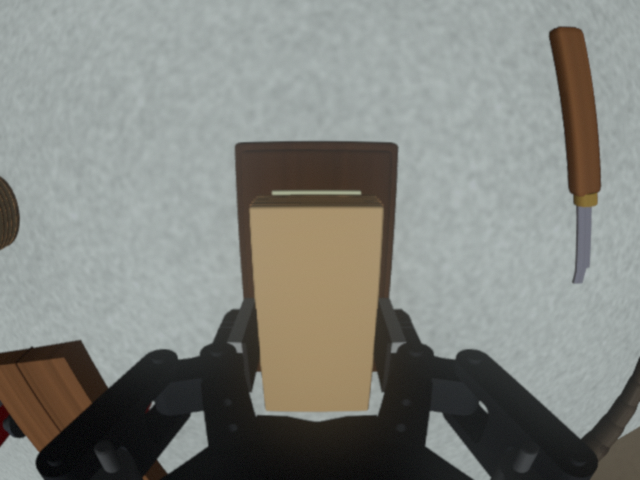

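The caul is aligned above the lid. The plate's front edge runs from (272,192) to (361,192), and the lid's front corners are at (238,146) and (397,146). I'm checking these against the target.

```bash
python3 - <<'E'
from h import *
s=read_state();R=Ro.from_rotvec(s['tcp_rot']).as_matrix()
for uv,z in[([[272,191],[361,191]],.019),([[237,147],[397,147]],.016),([[250,205],[383,205]],s['tool_pos'][2]-.0567)]:
    P=onplane('wrist',uv,z)*1000;print(P.round(1),((np.c_[P,[z*1000]*2]-s['tool_pos']*1000)@R)[:,:2].round(1))
E
```

```text
[[ 595.9 -192.7]
 [ 607.1 -149.8]] [[ 46.7 -21.5]
 [ 46.7  22.8]]
[[ 569.9 -204.1]
 [ 590.  -126.6]] [[ 69.  -39.1]
 [ 69.   40.9]]
[[ 590.8 -192.7]
 [ 602.7 -147.2]] [[ 51.6 -22.8]
 [ 51.6  24.2]]
```

jog_arm(increments=[[[-0.1, 0, 0.25, 0, 0, 0, -0.3], [0, 0, 0.25, 0, 0, 0, -0.3], [0, 0, 0.2, 0, 0, 0, -0.3], [0, 0, 0.1, 0, 0, 0, -0.3], [0, 0, 0.07, 0, 0, 0, -0.3]]])

```text
time: 8.17
tool_pos: [0.6495, -0.1846, 0.103]
tcp_rot: [-0.399, -3.115, -0.0]
wrist_force: [-0.7, -0.2, -1.4]
width: 0.555
grip_force: 42.2
```

jog_arm(increments=[[[0, 0, 0, 0, 0, 0, -0.3], [0, 0, 0, 0, 0, 0, -0.3], [0, 0, 0, 0, 0, 0, -0.3], [0, 0, 0, 0, 0, 0, -0.3], [0, 0, 0, 0, 0, 0, -0.3]]])

```text
time: 8.58
tool_pos: [0.6504, -0.1849, 0.1045]
tcp_rot: [0.399, 3.115, -0.0]
wrist_force: [-0.3, -0.4, -1.1]
width: 0.544
grip_force: 42.2
```

```bash
python3 - <<'E'
from h import *
go(648.7,-184.1,97.7,165.3)
E
```

```text
tcp [ 650.4 -184.9  104.5] ang 165.4 q6 -1.63 -> shift now [0.06 0.01 0.23] turn 0.02 shift after turn [0.06 0.01 0.23]
```

jog_arm(increments=[[[0.05, 0.01, 0.06, 0, 0, 0, -0.3], [0, 0, 0.06, 0, 0, 0, -0.3], [0, 0, 0.05, 0, 0, 0, -0.3], [0, 0, 0, 0, 0, 0, -0.3], [0, 0, 0, 0, 0, 0, -0.3]]])

```text
time: 9.0
tool_pos: [0.6486, -0.1841, 0.0987]
tcp_rot: [-0.399, -3.116, -0.0]
wrist_force: [-0.2, 0.5, -0.4]
width: 0.553
grip_force: 42.2
```

```bash
python3 - <<'E'
from h import *
go(648.7,-184.1,97.7,165.3)
E
```

```text
tcp [ 648.6 -184.1   98.7] ang 165.4 q6 -1.63 -> shift now [-0.   -0.    0.03] turn 0.02 shift after turn [-0.   -0.    0.03]
```

jog_arm(increments=[[[0, 0, 0.02, 0, 0, 0, -0.3], [0, 0, 0.02, 0, 0, 0, -0.3], [0, 0, 0.02, 0, 0, 0, -0.3], [0, 0, 0, 0, 0, 0, -0.3], [0, 0, 0, 0, 0, 0, -0.3]]])

```text
time: 9.42
tool_pos: [0.6489, -0.1842, 0.0978]
tcp_rot: [0.399, 3.116, -0.0]
wrist_force: [-1.3, 0.8, 4.3]
width: 0.552
grip_force: 42.8
```

jog_arm(increments=[[[0, 0, 0, 0, 0, 0, 0.15], [0, 0, 0, 0, 0, 0, 0.2], [0, 0, 0, 0, 0, 0, 0.3], [0, 0, 0, 0, 0, 0, 0.5], [0, 0, 0, 0, 0, 0, 0.5]]])

```text
time: 9.83
tool_pos: [0.6487, -0.1841, 0.0969]
tcp_rot: [-0.399, -3.116, -0.0]
wrist_force: [0.4, -0.3, -0.5]
width: 0.749
grip_force: 0.0
```

jog_arm(increments=[[[0, 0, -0.2, 0, 0, 0, 0.6], [0, 0, -0.5, 0, 0, 0, 0.6], [0, 0, -1, 0, 0, 0, 0.6], [0, 0, -1, 0, 0, 0, 0.6], [0, 0, -1, 0, 0, 0, 0.6]]])

```text
time: 10.25
tool_pos: [0.6487, -0.1842, 0.2105]
tcp_rot: [0.399, 3.116, -0.0]
wrist_force: [0.7, -0.2, 0.5]
width: 0.8
grip_force: 0.0
```

jog_arm(increments=[[[0, 0, 0, 0, 0, 0, 0.6], [0, 0, 0, 0, 0, 0, 0.6], [0, 0, 0, 0, 0, 0, 0.6], [0, 0, 0, 0, 0, 0, 0.6], [0, 0, 0, 0, 0, 0, 0.6]]])

```text
time: 10.67
tool_pos: [0.6478, -0.1838, 0.2065]
tcp_rot: [-0.398, -3.113, -0.001]
wrist_force: [-0.4, 0.4, -0.8]
width: 0.798
grip_force: 0.0
```

```bash
python3 - <<'E'
from h import *
go(362,264.5,200,213.5)
p,d=viewer.read_camera('wrist');cv2.imwrite('pics/w4.png',p)
hsv=cv2.cvtColor(p,cv2.COLOR_BGR2HSV)
m=(hsv[...,1]>70)&(hsv[...,2]>100);m[:,:220]=0;m[:,420:]=0
print('caul',rect('wrist',m,.041))
m=(hsv[...,2]<95)*1;m[350:]=0;m[:,:200]=0;m[:,450:]=0
print('lid dark',rect('wrist',m,.016))
E
```

```text
tcp [ 647.8 -183.8  206.5] ang 165.4 q6 -1.63 -> shift now [12.98 12.06  0.26] turn -8.01 shift after turn [-0.3  17.72  0.22]
caul (array([ 645.9, -183.1]), array([95.3, 48.3]), -14.6, array([316., 238.]))
lid dark (array([ 643.1, -182.4]), array([136.3,  81.4]), -14.7, array([316., 221.]))
```

View pics/w4.png

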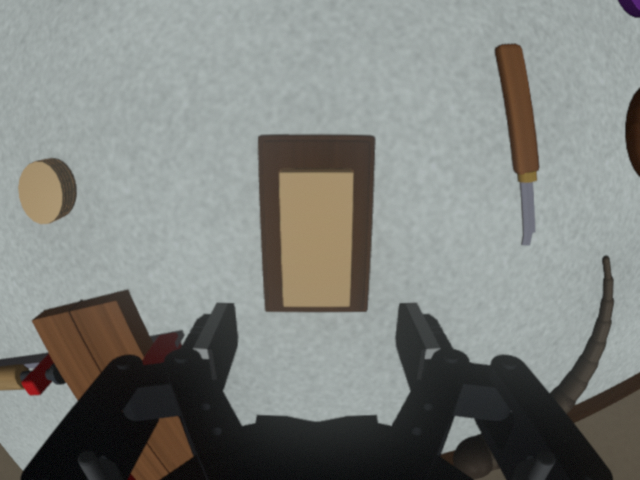

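```bash
python3 - <<'E'
from h import *
s=read_state();R=Ro.from_rotvec(s['tcp_rot']).as_matrix()
p=cv2.imread('pics/w4.png');V=p.max(2)
print(V[130:142,316],V[166:176,316],V[302:318,316])
def t(rows,z):
    P=onplane('wrist',[[316,r] for r in rows],z)*1000
    print(z,((np.c_[P,[z*1000]*len(P)]-s['tool_pos']*1000)@R)[:,0].round(1))
t([133.5,135.5,137.5],.016);t([310,311],.016);t([133.5,135.5,311],.008);t([171.5,306.5],.041)
E
```

```text
[172 171 167 152 114  78  66  70  71  67  62  61] [ 69  67  65  74  82  91 124 152 162 164] [160 161 161 156 134  99  79  76  75  89 123 155 164 166 166 164]
0.016 [73.1 71.7 70.3]
0.016 [-62.8 -63.7]
0.008 [ 72.9  71.4 -68.1]
0.041 [ 49.4 -46.3]
```

jog_arm(increments=[[[0, 0.5, 0, 0, 0, -1, 0.6], [0, 0.7, 0, 0, 0, -1, 0.6], [0, 0.7, 0, 0, 0, -1, 0.6], [0, 0.7, 0, 0, 0, -1, 0.6], [0, 0.7, 0, 0, 0, -1, 0.6]]])

```text
time: 11.13
tool_pos: [0.6517, -0.0853, 0.2068]
tcp_rot: [0.429, -3.11, -0.001]
wrist_force: [-0.3, 0.5, -0.4]
width: 0.804
grip_force: 0.0
```

jog_arm(increments=[[[0, 0.7, 0, 0, 0, -1, 0.4], [0, 0.7, 0, 0, 0, -1, 0.4], [0, 0.7, 0, 0, 0, -1, 0.3], [0, 0.7, 0, 0, 0, 0, 0.3], [0, 0.7, 0, 0, 0, 0, 0.3]]])

```text
time: 11.55
tool_pos: [0.6048, 0.0082, 0.2069]
tcp_rot: [0.903, -3.007, -0.001]
wrist_force: [-0.8, 0.3, 0.4]
width: 0.651
grip_force: 0.0
```

```bash
python3 - <<'E'
from h import *
go(362,264.5,200,213.5)
E
```

```text
tcp [604.8   8.2 206.9] ang -146.6 q6 -2.18 -> shift now [ 2.05 11.59  0.25] turn -0.01 shift after turn [ 2.03 11.59  0.23]
```

jog_arm(increments=[[[0.136, 0.773, 0, 0, 0, 0, 0.3], [0.136, 0.773, 0, 0, 0, 0, 0.3], [0.136, 0.773, 0, 0, 0, 0, 0.3], [0.136, 0.773, 0, 0, 0, 0, 0.3], [0.136, 0.773, 0, 0, 0, 0, 0.3]]])

```text
time: 11.97
tool_pos: [0.5236, 0.0935, 0.207]
tcp_rot: [0.902, -3.007, -0.001]
wrist_force: [-0.2, 0.9, -1.2]
width: 0.647
grip_force: 0.0
```

jog_arm(increments=[[[0.136, 0.773, 0, 0, 0, 0, 0.3], [0.136, 0.773, 0, 0, 0, 0, 0.3], [0.136, 0.773, 0, 0, 0, 0, 0.3], [0.136, 0.773, 0, 0, 0, 0, 0.3], [0.136, 0.773, 0, 0, 0, 0, 0.3]]])

```text
time: 12.38
tool_pos: [0.4427, 0.1789, 0.2072]
tcp_rot: [0.902, -3.007, 0.0]
wrist_force: [0.1, 0.6, 1.1]
width: 0.651
grip_force: 0.0
```

jog_arm(increments=[[[0.136, 0.773, 0, 0, 0, 0, 0.3], [0.136, 0.773, 0, 0, 0, 0, 0.3], [0.136, 0.773, 0, 0, 0, 0, 0.3], [0.136, 0.773, 0, 0, 0, 0, 0.3], [0.136, 0.773, 0, 0, 0, 0, 0.3]]])

```text
time: 12.8
tool_pos: [0.3619, 0.2643, 0.2073]
tcp_rot: [0.902, -3.008, 0.001]
wrist_force: [-0.3, -0.3, 0.2]
width: 0.651
grip_force: 0.0
```

jog_arm(increments=[[[0, 0, 0, 0, 0, 0, 0.3], [0, 0, 0, 0, 0, 0, 0.3], [0, 0, 0, 0, 0, 0, 0.3], [0, 0, 0, 0, 0, 0, 0.3], [0, 0, 0, 0, 0, 0, 0.3]]])

```text
time: 13.22
tool_pos: [0.3639, 0.2633, 0.208]
tcp_rot: [0.901, -3.009, 0.0]
wrist_force: [0.2, -0.6, -0.3]
width: 0.649
grip_force: 0.0
```

```bash
python3 - <<'E'
from h import *
go(362,264.5,112,213.5)
p,d=viewer.read_camera('wrist');cv2.imwrite('pics/w5.png',p)
t,_=viewer.read_camera('top');cv2.imwrite('pics/top1.png',t)
sc,_=viewer.read_camera('scene');cv2.imwrite('pics/scene1.png',sc)
cv2.imwrite('pics/m1.png',np.hstack([p,cv2.resize(t[120:300,320:480],(427,480))])[:, :][::1,::1] if 0 else cv2.resize(np.hstack([p,cv2.resize(t[137:237,330:430],(480,480),interpolation=cv2.INTER_CUBIC)]),(800,343)))
def roi(m,x,y,rr):
    k=np.zeros(m.shape,bool);k[y-rr:y+rr,x-rr:x+rr]=1;return m&k
for n,im,x,y,rr in(('top',t,385,176,38),('scene',sc,289,310,42)):
    H,S,V=cv2.split(cv2.cvtColor(im,cv2.COLOR_BGR2HSV))
    print(n,'caul',rect(n,roi((V>100)&(S>70),x,y,rr),.041),'lid',rect(n,roi((V<95),x,y,rr),.016))
E
```

```text
tcp [363.9 263.3 208. ] ang -146.7 q6 -1.58 -> shift now [0.03 0.07 3.2 ] turn -0.03 shift after turn [0.03 0.07 3.2 ]
top caul (array([ 645.5, -183.6]), array([94.9, 47.3]), -14.5, array([386., 174.])) lid (array([ 642.3, -182.5]), array([141.8,  83.6]), -14.7, array([384., 178.]))
scene caul (array([ 646.7, -182.3]), array([94.6, 47.4]), -14.8, array([288., 308.])) lid (array([ 650.3, -184. ]), array([148.8,  84.6]), -14.8, array([290., 318.]))
```

View pics/m1.png

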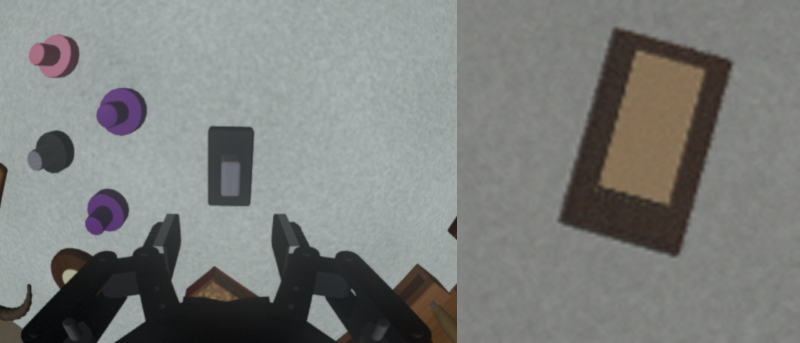

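The wrist view shows the oblong iron weight, with its lug at about (322,250) in the full picture, lined up with the fingers. The top view shows the caul well centred on the oblong lid and the lid unmoved.

```bash
python3 - <<'E'
from h import *
p=cv2.imread('pics/w5.png');H,S,V=cv2.split(cv2.cvtColor(p,cv2.COLOR_BGR2HSV))
print(V[250,322],V[200,322],V[250,300])
def roi(m,x0,x1,y0,y1):
    k=np.zeros(m.shape,bool);k[y0:y1,x0:x1]=1;return m&k
a=rect('wrist',roi(V>78,298,348,210,285),.052);b=rect('wrist',roi(V<75,280,362,165,298),.02)
print(a,b);s=read_state();R=Ro.from_rotvec(s['tcp_rot']).as_matrix()
for r,z in((a,52),(b,20)):print((R.T@(np.r_[r[0],z]-s['tool_pos']*1000)).round(1))
E
```

```text
118 61 63
(array([362.2, 267.2]), array([33. , 17.2]), 33.0, array([322., 250.])) (array([361. , 266.7]), array([83.3, 44. ]), 32.2, array([322., 232.]))
[ -0.8   4.  156.1]
[  0.5   4.2 188.1]
```

jog_arm(increments=[[[0, 0.05, 0.7, 0, 0, 0, 0.3], [0, 0.05, 0.7, 0, 0, 0, 0.3], [0, 0, 0.7, 0, 0, 0, 0.3], [0, 0, 0.6, 0, 0, 0, 0.3], [0, 0, 0.5, 0, 0, 0, 0.3]]])

```text
time: 13.78
tool_pos: [0.3614, 0.2659, 0.1108]
tcp_rot: [0.902, -3.008, 0.001]
wrist_force: [-0.5, -0.8, 0.0]
width: 0.645
grip_force: 0.0
```

jog_arm(increments=[[[0, 0, 0, 0, 0, 0, 0.3], [0, 0, 0, 0, 0, 0, 0.3], [0, 0, 0, 0, 0, 0, 0.3], [0, 0, 0, 0, 0, 0, 0.3], [0, 0, 0, 0, 0, 0, 0.3]]])

```text
time: 14.2
tool_pos: [0.3625, 0.267, 0.1135]
tcp_rot: [-0.902, 3.007, 0.001]
wrist_force: [0.5, 0.2, 0.2]
width: 0.653
grip_force: 0.0
```

```bash
python3 - <<'E'
from h import *
go(362,266.2,111,213)
E
```

```text
tcp [362.5 267.  113.5] ang -146.6 q6 -1.57 -> shift now [ 0.03 -0.01  0.08] turn 0.07 shift after turn [ 0.03 -0.01  0.08]
```

jog_arm(increments=[[[0, 0, 0.06, 0, 0, 0.07, 0.1], [0, 0, 0, 0, 0, 0, -0.1], [0, 0, 0, 0, 0, 0, -0.3], [0, 0, 0, 0, 0, 0, -0.5], [0, 0, 0, 0, 0, 0, -0.7]]], force=70)

```text
time: 14.62
tool_pos: [0.3617, 0.2666, 0.1108]
tcp_rot: [-0.892, 3.012, 0.001]
wrist_force: [-0.6, 0.6, 2.3]
width: 0.189
grip_force: 69.7
```

jog_arm(increments=[[[0, 0, 0, 0, 0, 0, -0.9], [0, 0, 0, 0, 0, 0, -0.9], [0, 0, 0, 0, 0, 0, -0.9], [0, 0, 0, 0, 0, 0, -0.9], [0, 0, 0, 0, 0, 0, -0.9]]])

```text
time: 15.03
tool_pos: [0.3617, 0.2666, 0.1108]
tcp_rot: [-0.892, 3.012, 0.0]
wrist_force: [-1.9, -0.7, 6.4]
width: 0.185
grip_force: 70.1
```

```bash
python3 - <<'E'
from h import *
go(645,-183,220,165.3);print(read_state()['width'],read_state()['grip_force'])
p,d=viewer.read_camera('wrist');cv2.imwrite('pics/w6.png',p)
E
```

```text
tcp [361.7 266.6 110.8] ang -147.0 q6 -1.57 -> shift now [  0.24 -17.71  -3.65] turn 7.95 shift after turn [-12.94 -12.1   -3.64]
0.18456543444196133 70.08947610855103
```

View pics/w6.png

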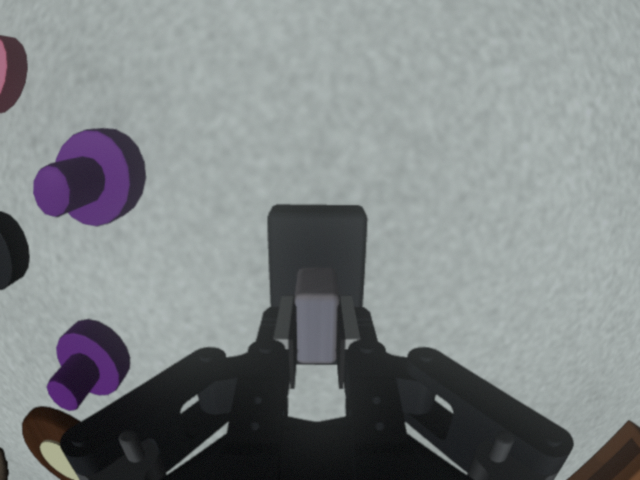

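The lug is gripped. Its top face spans rows 293 to 362 at column 317, and the slab's front edge is at row 210.

```bash
python3 - <<'E'
from h import *
s=read_state();R=Ro.from_rotvec(s['tcp_rot']).as_matrix()
def t(uv,z):
    P=onplane('wrist',uv,z)*1000
    print(z,((np.c_[P,[z*1000]*len(P)]-s['tool_pos']*1000)@R)[:,:2].round(1).tolist())
V=cv2.imread('pics/w6.png').max(2);print(V[288:298,317],V[358:368,317],V[202:214,317])
t([[317,293.5],[317,362.5]],.052);t([[317,206.5],[317,209]],.02);t([[269,215],[366,215]],.02)
E
```

```text
[ 63  62  61  64  66  74  82  93 100 105] [117 116 116 109  96  76  93 143 162 163] [163 150 116  73  50  50  48  50  47  49  50  53]
0.052 [[15.9, 0.5], [-17.2, 0.5]]
0.02 [[42.9, 0.5], [41.8, 0.5]]
0.02 [[39.1, -21.0], [39.1, 22.5]]
```

jog_arm(increments=[[[0, 0, -0.1, 0, 0, 0, -0.9], [0, 0, -0.3, 0, 0, 0, -0.9], [0, 0, -0.7, 0, 0, 0, -0.9], [0, 0, -0.8, 0, 0, 0, -0.9], [0, 0, -0.8, 0, 0, 0, -0.9]]])

```text
time: 15.5
tool_pos: [0.3603, 0.2655, 0.1909]
tcp_rot: [0.891, -3.009, 0.002]
wrist_force: [0.7, 1.0, -6.1]
width: 0.185
grip_force: 69.0
```

jog_arm(increments=[[[0, -0.4, -0.5, 0, 0, 0, -0.9], [0, -0.6, -0.4, 0, 0, 0, -0.9], [0, -0.8, 0, 0, 0, 0, -0.9], [0, -0.9, 0, 0, 0, 0, -0.9], [0, -0.9, 0, 0, 0, 0, -0.9]]])

```text
time: 15.92
tool_pos: [0.42, 0.1748, 0.2182]
tcp_rot: [0.894, -3.011, 0.0]
wrist_force: [-0.4, -0.1, -5.9]
width: 0.187
grip_force: 69.1
```

jog_arm(increments=[[[0, -0.9, 0, 0, 0, 0, -0.9], [0, -0.9, 0, 0, 0, 0, -0.9], [0, -0.9, 0, 0, 0, 0, -0.9], [0, -0.9, 0, 0, 0, 0, -0.9], [0, -0.9, 0, 0, 0, 0, -0.9]]])

```text
time: 16.33
tool_pos: [0.4934, 0.0612, 0.2176]
tcp_rot: [0.891, -3.01, -0.001]
wrist_force: [0.8, 0.5, -6.0]
width: 0.188
grip_force: 69.1
```

jog_arm(increments=[[[0, -0.8, 0, 0, 0, 0.8, -0.9], [0, -0.8, 0, 0, 0, 0.8, -0.9], [0, -0.8, 0, 0, 0, 0.8, -0.9], [0, -0.8, 0, 0, 0, 0.8, -0.9], [0, -0.8, 0, 0, 0, 0.8, -0.9]]])

```text
time: 16.75
tool_pos: [0.5409, -0.0478, 0.2174]
tcp_rot: [0.24, -3.13, -0.001]
wrist_force: [0.4, -0.7, -6.0]
width: 0.185
grip_force: 69.1
```

jog_arm(increments=[[[0, -0.5, 0, 0, 0, 0.8, -0.9], [0, -0.3, 0, 0, 0, 0.8, -0.9], [0, 0, 0, 0, 0, 0.8, -0.9], [0, 0, 0, 0, 0, 0.8, -0.9], [0, 0, 0, 0, 0, 0.75, -0.9]]])

```text
time: 17.17
tool_pos: [0.5431, -0.0709, 0.2172]
tcp_rot: [-0.409, -3.112, -0.0]
wrist_force: [0.3, 0.7, -6.5]
width: 0.19
grip_force: 69.2
```

```bash
python3 - <<'E'
from h import *
go(645.2,-183,190,165.3)
E
```

```text
tcp [543.1 -70.9 217.2] ang 165.0 q6 -1.48 -> shift now [-4.26 -2.73  0.9 ] turn -0.05 shift after turn [-4.24 -2.75  0.91]
```

jog_arm(increments=[[[-0.53, -0.34, 0, 0, 0, -0.05, -0.9], [-0.53, -0.34, 0, 0, 0, 0, -0.9], [-0.53, -0.34, 0.1, 0, 0, 0, -0.9], [-0.53, -0.34, 0.2, 0, 0, 0, -0.9], [-0.53, -0.34, 0.2, 0, 0, 0, -0.9]]])

```text
time: 17.58
tool_pos: [0.6082, -0.1403, 0.2024]
tcp_rot: [-0.393, -3.115, -0.0]
wrist_force: [0.0, 0.3, -6.0]
width: 0.189
grip_force: 69.3
```

jog_arm(increments=[[[-0.53, -0.34, 0.2, 0, 0, 0, -0.9], [-0.53, -0.34, 0.2, 0, 0, 0, -0.9], [-0.53, -0.34, 0.2, 0, 0, 0, -0.9], [0, 0, 0.2, 0, 0, 0, -0.9], [0, 0, 0.1, 0, 0, 0, -0.9]]])

```text
time: 18.0
tool_pos: [0.6462, -0.1818, 0.1741]
tcp_rot: [-0.395, -3.113, -0.001]
wrist_force: [-0.6, 0.8, -6.7]
width: 0.189
grip_force: 69.3
```

jog_arm(increments=[[[0, 0, 0, 0, 0, 0, -0.9], [0, 0, 0, 0, 0, 0, -0.9], [0, 0, 0, 0, 0, 0, -0.9], [0, 0, 0, 0, 0, 0, -0.9], [0, 0, 0, 0, 0, 0, -0.9]]])

```text
time: 18.42
tool_pos: [0.6471, -0.1809, 0.1771]
tcp_rot: [0.393, 3.116, -0.0]
wrist_force: [-0.2, -0.2, -6.5]
width: 0.19
grip_force: 69.3
```

```bash
python3 - <<'E'
from h import *
go(645.2,-183,153,165.3)
p,d=viewer.read_camera('wrist');cv2.imwrite('pics/w7.png',p)
E
```

```text
tcp [ 647.1 -180.9  177.1] ang 165.6 q6 -1.63 -> shift now [ 0.05 -0.08  0.8 ] turn 0.05 shift after turn [ 0.04 -0.08  0.8 ]
```

View pics/w7.png

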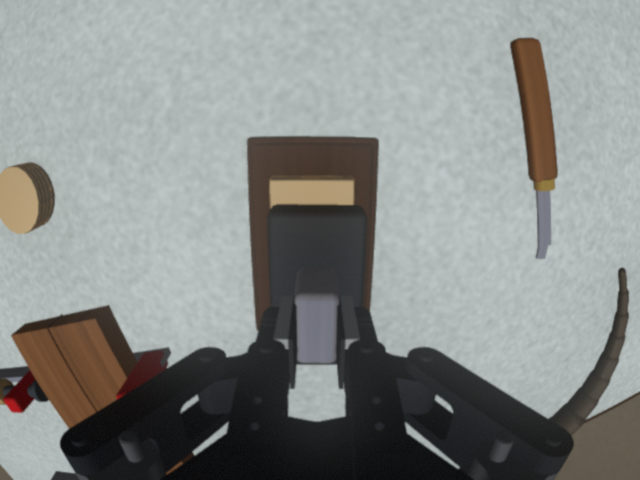

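The weight is above the caul. The caul's front corners are at about (270,178) and (354,178), and the weight sits slightly right of centre.

```bash
python3 - <<'E'
from h import *
s=read_state();R=Ro.from_rotvec(s['tcp_rot']).as_matrix()
def t(uv,z):
    P=onplane('wrist',uv,z)*1000
    print(z,((np.c_[P,[z*1000]*len(P)]-s['tool_pos']*1000)@R)[:,:2].round(1).tolist())
p=cv2.imread('pics/w7.png');V=p.max(2);print(V[172:184,312],V[192,262:276],V[192,348:362])
t([[312,178]],.041);t([[269.5,190],[354.5,190]],.041);z=s['tool_pos'][2]-.1108+.02;t([[269,215],[366,215],[316,208]],z);t([[248,150],[378,150]],.016)
E
```

```text
[ 72  71  72  82  92  93  92 105 139 167 176 178] [ 77  75  76  76  75  77  88 125 162 177 180 180 179 178] [180 178 179 178 173 144 100  75  73  73  72  73  73  74]
0.041 [[49.5, -1.9]]
0.041 [[42.8, -26.0], [42.7, 22.1]]
0.08628769833051125 [[39.4, -20.7], [39.4, 22.9], [42.6, 0.4]]
0.016 [[64.2, -42.2], [64.0, 38.9]]
```

jog_arm(increments=[[[0.02, -0.1, 0.2, 0, 0, 0.05, -0.9], [0, 0, 0.2, 0, 0, 0, -0.9], [0, 0, 0.15, 0, 0, 0, -0.9], [0, 0, 0, 0, 0, 0, -0.9], [0, 0, 0, 0, 0, 0, -0.9]]])

```text
time: 18.88
tool_pos: [0.6451, -0.1839, 0.1587]
tcp_rot: [-0.402, -3.114, -0.001]
wrist_force: [-0.3, 0.6, -5.7]
width: 0.186
grip_force: 69.3
```

jog_arm(increments=[[[0, 0, 0, 0, 0, 0, -0.9], [0, 0, 0, 0, 0, 0, -0.9], [0, 0, 0, 0, 0, 0, -0.9], [0, 0, 0, 0, 0, 0, -0.9], [0, 0, 0, 0, 0, 0, -0.9]]])

```text
time: 19.3
tool_pos: [0.6459, -0.184, 0.1602]
tcp_rot: [0.402, 3.115, -0.0]
wrist_force: [-0.6, -0.2, -6.3]
width: 0.186
grip_force: 69.3
```

```bash
python3 - <<'E'
from h import *
go(646.2,-184.0,152.5,165.3)
E
```

```text
tcp [ 645.9 -184.   160.2] ang 165.3 q6 -1.63 -> shift now [-0.01  0.    0.26] turn -0.0 shift after turn [-0.01  0.    0.26]
```

jog_arm(increments=[[[0, 0, 0.06, 0, 0, 0, -0.9], [0, 0, 0.06, 0, 0, 0, -0.9], [0, 0, 0.05, 0, 0, 0, -0.9], [0, 0, 0.03, 0, 0, 0, -0.9], [0, 0, 0, 0, 0, 0, -0.9]]])

```text
time: 19.72
tool_pos: [0.6454, -0.1839, 0.1533]
tcp_rot: [-0.402, -3.115, -0.0]
wrist_force: [0.0, -0.7, -5.8]
width: 0.186
grip_force: 69.3
```

jog_arm(increments=[[[0, 0, 0.02, 0, 0, 0, -0.9], [0, 0, 0.02, 0, 0, 0, -0.9], [0, 0, 0, 0, 0, 0, -0.9], [0, 0, 0, 0, 0, 0, -0.9], [0, 0, 0, 0, 0, 0, -0.9]]])

```text
time: 20.13
tool_pos: [0.6458, -0.1841, 0.1528]
tcp_rot: [0.402, 3.116, -0.0]
wrist_force: [-0.8, -0.7, -5.1]
width: 0.187
grip_force: 69.3
```

jog_arm(increments=[[[0, 0, 0.02, 0, 0, 0, -0.9], [0, 0, 0.02, 0, 0, 0, -0.9], [0, 0, 0, 0, 0, 0, -0.9], [0, 0, 0, 0, 0, 0, -0.9], [0, 0, 0, 0, 0, 0, -0.9]]])

```text
time: 20.55
tool_pos: [0.6459, -0.1841, 0.1518]
tcp_rot: [0.402, 3.115, -0.0]
wrist_force: [-0.4, 1.0, -4.4]
width: 0.189
grip_force: 69.7
```

jog_arm(increments=[[[0, 0, 0.02, 0, 0, 0, -0.9], [0, 0, 0.02, 0, 0, 0, -0.9], [0, 0, 0, 0, 0, 0, -0.9], [0, 0, 0, 0, 0, 0, -0.9], [0, 0, 0, 0, 0, 0, -0.9]]])

```text
time: 20.97
tool_pos: [0.6459, -0.1841, 0.1518]
tcp_rot: [0.402, 3.115, -0.0]
wrist_force: [-4.8, 0.8, 5.6]
width: 0.183
grip_force: 70.8
```

Firm contact. I'm releasing, rising, and moving towards the round caul.

jog_arm(increments=[[[0, 0, 0, 0, 0, 0, -0.55], [0, 0, 0, 0, 0, 0, -0.4], [0, 0, 0, 0, 0, 0, -0.2], [0, 0, 0, 0, 0, 0, 0], [0, 0, 0, 0, 0, 0, 0.1]]])

```text
time: 21.38
tool_pos: [0.646, -0.1842, 0.1503]
tcp_rot: [0.402, 3.115, -0.0]
wrist_force: [-0.2, 0.0, 0.2]
width: 0.549
grip_force: 0.0
```

jog_arm(increments=[[[0, 0, -0.3, 0, 0, 0, 0.1], [0, 0, -0.6, 0, 0, 0, 0.1], [0, 0, -0.9, 0, 0, 0, 0.3], [0, 0, -0.5, 0, 0, 0, 0.6], [0, 0, 0, 0, 0, 0, 0.8]]])

```text
time: 21.8
tool_pos: [0.6484, -0.1849, 0.2252]
tcp_rot: [0.401, 3.107, -0.003]
wrist_force: [0.7, 0.3, 1.4]
width: 0.895
grip_force: 0.0
```

```bash
python3 - <<'E'
from h import *
go(546.5,-401.1,200,165.3)
p,d=viewer.read_camera('wrist');cv2.imwrite('pics/w8.png',p)
E
```

```text
tcp [ 648.4 -184.9  225.2] ang 165.3 q6 -1.63 -> shift now [ 1.46 -7.83  0.83] turn -0.0 shift after turn [ 1.46 -7.83  0.84]
```

View pics/w8.png

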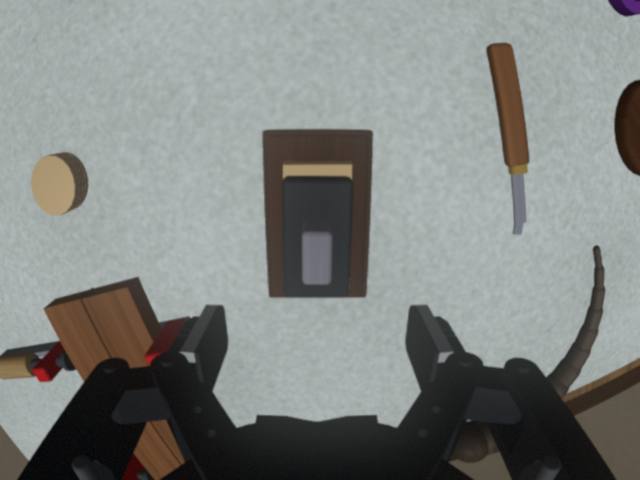

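The weight stands centred and in line on the caul. Next is the round caul.

jog_arm(increments=[[[0.15, -0.78, 0, 0, 0, 0, 1], [0.15, -0.78, 0, 0, 0, 0, 1], [0.15, -0.78, 0, 0, 0, 0, 1], [0.15, -0.78, 0, 0, 0, 0, 1], [0.15, -0.78, 0, 0, 0, 0, 1]]])

```text
time: 22.27
tool_pos: [0.593, -0.2919, 0.2177]
tcp_rot: [-0.401, -3.113, -0.001]
wrist_force: [0.5, 0.0, -1.0]
width: 0.999
grip_force: 0.0
```

jog_arm(increments=[[[0.15, -0.78, 0, 0, 0, 0, 1], [0.15, -0.78, 0, 0, 0, 0, 1], [0.15, -0.78, 0.2, 0, 0, 0, 1], [0.15, -0.78, 0.3, 0, 0, 0, 1], [0.15, -0.78, 0.4, 0, 0, 0, 1]]])

```text
time: 22.68
tool_pos: [0.5421, -0.3999, 0.1916]
tcp_rot: [-0.402, -3.116, -0.0]
wrist_force: [-0.5, -0.7, 0.8]
width: 0.996
grip_force: 0.0
```

jog_arm(increments=[[[0, 0, 0, 0, 0, 0, 1], [0, 0, 0, 0, 0, 0, 1], [0, 0, 0, 0, 0, 0, 1], [0, 0, 0, 0, 0, 0, 1], [0, 0, 0, 0, 0, 0, 1]]])

```text
time: 23.1
tool_pos: [0.5436, -0.3981, 0.1927]
tcp_rot: [0.4, 3.115, -0.0]
wrist_force: [-0.2, 1.0, -0.5]
width: 1.001
grip_force: 0.0
```

```bash
python3 - <<'E'
from h import *
p,d=viewer.read_camera('wrist');cv2.imwrite('pics/w9.png',p)
H,S,V=cv2.split(cv2.cvtColor(p,cv2.COLOR_BGR2HSV))
m=(S>70)&(V>100)
k=np.zeros(m.shape,bool);k[150:330,220:420]=1
r=rect('wrist',m&k,.022);print(r)
go(*r[0],79,165.3);go(547,-401,79,165.3)
E
```

```text
(array([ 548.3, -402.8]), array([54.2, 54.1]), -14.5, array([311., 249.]))
tcp [ 543.6 -398.2  192.9] ang 165.4 q6 -1.98 -> shift now [-0.19 -0.11  3.8 ] turn 0.01 shift after turn [-0.19 -0.11  3.8 ]
tcp [ 543.6 -398.2  192.9] ang 165.4 q6 -1.98 -> shift now [-0.13 -0.06  3.8 ] turn 0.01 shift after turn [-0.13 -0.06  3.8 ]
```

jog_arm(increments=[[[-0.08, -0.05, 0.8, 0, 0, 0, 1], [-0.08, -0.04, 0.8, 0, 0, 0, 1], [0, 0, 0.8, 0, 0, 0, 1], [0, 0, 0.7, 0, 0, 0, 1], [0, 0, 0.5, 0, 0, 0, 1]]])

```text
time: 23.57
tool_pos: [0.5466, -0.4015, 0.0824]
tcp_rot: [-0.4, -3.114, -0.002]
wrist_force: [0.0, 0.7, -0.0]
width: 1.001
grip_force: 0.0
```

jog_arm(increments=[[[0, 0, 0, 0, 0, 0, 1], [0, 0, 0, 0, 0, 0, 1], [0, 0, 0, 0, 0, 0, 1], [0, 0, 0, 0, 0, 0, 1], [0, 0, 0, 0, 0, 0, 1]]])

```text
time: 23.98
tool_pos: [0.5479, -0.4036, 0.0864]
tcp_rot: [0.402, 3.113, -0.003]
wrist_force: [-0.6, 0.1, 0.4]
width: 1.003
grip_force: 0.0
```

```bash
python3 - <<'E'
from h import *
go(547.7,-402,80,165.3)
E
```

```text
tcp [ 547.9 -403.6   86.4] ang 165.3 q6 -1.99 -> shift now [0.02 0.05 0.21] turn -0.0 shift after turn [0.02 0.05 0.21]
```

jog_arm(increments=[[[0.02, 0.05, 0.2, 0, 0, 0, 0.8], [0, 0, 0, 0, 0, 0, 0.6], [0, 0, 0, 0, 0, 0, 0.4], [0, 0, 0, 0, 0, 0, 0.2], [0, 0, 0, 0, 0, 0, -0.1]]], force=35)

```text
time: 24.4
tool_pos: [0.5467, -0.4013, 0.0785]
tcp_rot: [0.402, 3.115, -0.0]
wrist_force: [0.1, -0.4, 0.1]
width: 0.637
grip_force: 36.9
```

jog_arm(increments=[[[0, 0, 0, 0, 0, 0, -0.1], [0, 0, 0, 0, 0, 0, -0.1], [0, 0, 0, 0, 0, 0, -0.1], [0, 0, 0, 0, 0, 0, -0.1], [0, 0, 0, 0, 0, 0, -0.1]]])

```text
time: 24.82
tool_pos: [0.5467, -0.4013, 0.0785]
tcp_rot: [0.402, 3.115, -0.0]
wrist_force: [-0.9, 1.0, 2.6]
width: 0.64
grip_force: 37.2
```

```bash
python3 - <<'E'
from h import *
go(632.5,176.5,200,165.3)
p,d=viewer.read_camera('wrist');cv2.imwrite('pics/w10.png',p)
H,S,V=cv2.split(cv2.cvtColor(p,cv2.COLOR_BGR2HSV))
m=(S>70)&(V>110);k=np.zeros(m.shape,bool);k[180:420,220:420]=1
r=rect('wrist',m&k,.022);s=read_state();R=Ro.from_rotvec(s['tcp_rot']).as_matrix()
print(r,(R.T@(np.r_[r[0],22]-s['tool_pos']*1000)).round(1))
E
```

```text
tcp [ 546.7 -401.3   78.5] ang 165.3 q6 -1.98 -> shift now [ 2.12 19.35 -4.05] turn -0.0 shift after turn [ 2.12 19.36 -4.05]
(array([ 549.3, -401.4]), array([54.4, 54.2]), 75.3, array([316., 332.])) [-2.5  0.6 56.5]
```

View pics/w10.png

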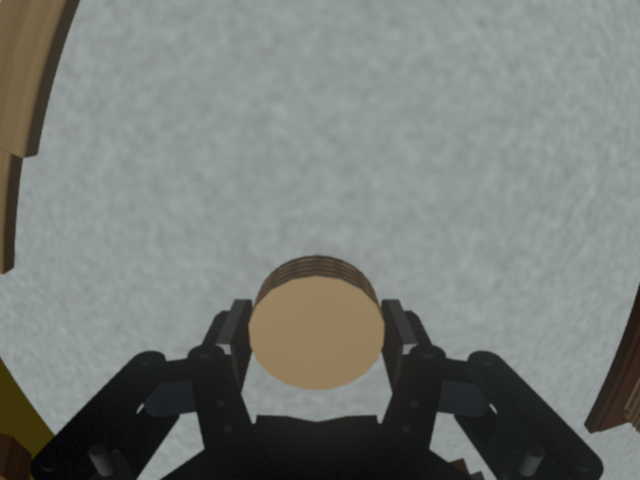

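The round caul is gripped, with its centre at (316,332), about 2 mm off the pad line along tool x. I'm lifting it and carrying it to the round lid.

jog_arm(increments=[[[0, 0, -0.3, 0, 0, 0, -0.1], [0, 0, -0.8, 0, 0, 0, -0.1], [0, 0, -1, 0, 0, 0, -0.1], [0, 0, -1, 0, 0, 0, -0.1], [0.11, 0.8, -0.8, 0, 0, 0, -0.1]]])

```text
time: 25.28
tool_pos: [0.5495, -0.3805, 0.1981]
tcp_rot: [0.406, 3.113, -0.005]
wrist_force: [1.1, 0.9, 1.0]
width: 0.639
grip_force: 37.1
```

jog_arm(increments=[[[0.11, 0.95, -0.5, 0, 0, 0, -0.1], [0.11, 0.95, 0, 0, 0, 0, -0.1], [0.11, 0.95, 0, 0, 0, 0, -0.1], [0.11, 0.95, 0, 0, 0, 0, -0.1], [0.11, 0.95, 0, 0, 0, 0, -0.1]]])

```text
time: 25.7
tool_pos: [0.5694, -0.2337, 0.2108]
tcp_rot: [0.403, 3.116, 0.0]
wrist_force: [0.6, -0.4, -0.2]
width: 0.639
grip_force: 37.1
```

jog_arm(increments=[[[0.11, 0.95, 0, 0, 0, 0, -0.1], [0.11, 0.95, 0, 0, 0, 0, -0.1], [0.11, 0.95, 0, 0, 0, 0, -0.1], [0.11, 0.95, 0, 0, 0, 0, -0.1], [0.11, 0.95, 0, 0, 0, 0, -0.1]]])

```text
time: 26.12
tool_pos: [0.5896, -0.0916, 0.2105]
tcp_rot: [-0.402, -3.115, -0.0]
wrist_force: [0.6, -0.1, -0.5]
width: 0.64
grip_force: 37.1
```

jog_arm(increments=[[[0.11, 0.95, 0, 0, 0, 0, -0.1], [0.11, 0.95, 0, 0, 0, 0, -0.1], [0.11, 0.95, 0, 0, 0, 0, -0.1], [0.11, 0.95, 0, 0, 0, 0, -0.1], [0.11, 0.5, 0, 0, 0, 0, -0.1]]])

```text
time: 26.53
tool_pos: [0.6067, 0.0388, 0.2106]
tcp_rot: [0.4, 3.116, 0.002]
wrist_force: [0.5, -0.4, -0.5]
width: 0.641
grip_force: 37.1
```

```bash
python3 - <<'E'
from h import *
go(630.4,177.1,130,165.3)
E
```

```text
tcp [606.7  38.8 210.6] ang 165.4 q6 -1.29 -> shift now [0.4  4.66 2.69] turn 0.01 shift after turn [0.41 4.66 2.69]
```

jog_arm(increments=[[[0.08, 0.93, 0, 0, 0, 0, -0.1], [0.08, 0.93, 0, 0, 0, 0, -0.1], [0.08, 0.93, 0.2, 0, 0, 0, -0.1], [0.08, 0.93, 0.4, 0, 0, 0, -0.1], [0.08, 0.94, 0.5, 0, 0, 0, -0.1]]])

```text
time: 26.95
tool_pos: [0.6313, 0.1757, 0.1786]
tcp_rot: [0.402, 3.113, 0.001]
wrist_force: [0.9, -0.1, 0.8]
width: 0.638
grip_force: 37.1
```

jog_arm(increments=[[[0, 0, 0.6, 0, 0, 0, -0.1], [0, 0, 0.5, 0, 0, 0, -0.1], [0, 0, 0.4, 0, 0, 0, -0.1], [0, 0, 0, 0, 0, 0, -0.1], [0, 0, 0, 0, 0, 0, -0.1]]])

```text
time: 27.37
tool_pos: [0.6298, 0.1737, 0.1315]
tcp_rot: [-0.402, -3.114, 0.001]
wrist_force: [0.5, 0.6, 0.2]
width: 0.635
grip_force: 37.2
```

jog_arm(increments=[[[0, 0, 0, 0, 0, 0, -0.1], [0, 0, 0, 0, 0, 0, -0.1], [0, 0, 0, 0, 0, 0, -0.1], [0, 0, 0, 0, 0, 0, -0.1], [0, 0, 0, 0, 0, 0, -0.1]]])

```text
time: 27.78
tool_pos: [0.631, 0.1741, 0.1331]
tcp_rot: [0.402, 3.114, 0.001]
wrist_force: [-0.1, -0.6, -0.5]
width: 0.635
grip_force: 37.2
```

```bash
python3 - <<'E'
from h import *
go(630.4,177.1,99,165.3)
p,d=viewer.read_camera('wrist');cv2.imwrite('pics/w11.png',p)
E
```

```text
tcp [631.  174.1 133.1] ang 165.3 q6 -1.08 -> shift now [0.05 0.09 1.14] turn -0.0 shift after turn [0.05 0.09 1.14]
```

View pics/w11.png

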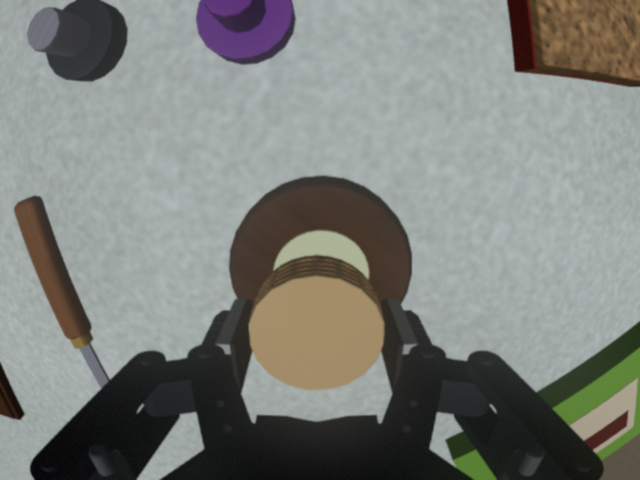

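The plate's front arc shows around (321,231) to (370,275), and the lid's arc peaks at (321,178). I'm fitting circles to both.

```bash
cat >> h.py <<'E'
from scipy.optimize import least_squares
def circ(cam,pts,z,r):
    P=onplane(cam,pts,z)*1000
    f=least_squares(lambda c:np.hypot(*(P-c).T)-r,P.mean(0)+[1,1],loss='soft_l1');return f.x.round(1),np.abs(f.fun).mean().round(2)
E
python3 - <<'E'
from h import *
p=cv2.imread('pics/w11.png');g=p[...,1].astype(float);V=p.max(2).astype(float)
s=read_state();R=Ro.from_rotvec(s['tcp_rot']).as_matrix()
pl=[];li=[]
for u in range(285,362,3):   # plate top arc: dark -> bright, and lid arc: bright -> dark
    c=cv2.GaussianBlur(V,(3,3),0)[:,u];r=np.arange(205,268);pl.append([u,205+np.argmax(np.diff(c[205:266]))+.5])
for u in range(245,400,4):
    c=cv2.GaussianBlur(V,(3,3),0)[:,u];li.append([u,165+np.argmin(np.diff(c[165:235]))+.5])
S=cv2.split(cv2.cvtColor(p,cv2.COLOR_BGR2HSV))[1]
m=((S>70)&(p[...,2]>110)).astype(np.uint8);m[:250]=0;m[:,:235]=0;m[:,400:]=0;m[400:]=0
C=max(cv2.findContours(m,0,cv2.CHAIN_APPROX_NONE)[0],key=cv2.contourArea)[:,0]
zt=s['tool_pos'][2]-.0785+.022
for n,P,z,r in(('plate',pl,.019,26),('lid',li,.016,52),('caul',C,zt,28)):
    c,e=circ('wrist',P,z,r);print(n,c,e,'tool',(R.T@(np.r_[c,z*1000]-s['tool_pos']*1000))[:2].round(1))
E
```

```text
plate [632.1 176.8] 0.13 tool [-0.4  2.9]
lid [630.5 176.9] 0.45 tool [1.1 2.6]
caul [633.5 173.9] 0.77 tool [-2.6  0.5]
```

jog_arm(increments=[[[0.06, 0.08, 0.3, 0, 0, 0, -0.1], [0, 0, 0.3, 0, 0, 0, -0.1], [0, 0, 0.2, 0, 0, 0, -0.1], [0, 0, 0.15, 0, 0, 0, -0.1], [0, 0, 0, 0, 0, 0, -0.1]]])

```text
time: 28.25
tool_pos: [0.6281, 0.1766, 0.1014]
tcp_rot: [-0.401, -3.112, 0.002]
wrist_force: [-0.4, -0.8, -1.1]
width: 0.639
grip_force: 37.2
```

jog_arm(increments=[[[0, 0, 0, 0, 0, 0, -0.1], [0, 0, 0, 0, 0, 0, -0.1], [0, 0, 0, 0, 0, 0, -0.1], [0, 0, 0, 0, 0, 0, -0.1], [0, 0, 0, 0, 0, 0, -0.1]]])

```text
time: 28.67
tool_pos: [0.6297, 0.177, 0.1043]
tcp_rot: [0.402, 3.115, 0.0]
wrist_force: [0.2, -0.1, 0.7]
width: 0.637
grip_force: 37.2
```

```bash
python3 - <<'E'
from h import *
go(629.8,177.0,97.5,165.3)
E
```

```text
tcp [629.7 177.  104.3] ang 165.3 q6 -1.08 -> shift now [-0.    0.    0.23] turn -0.0 shift after turn [-0.    0.    0.23]
```

jog_arm(increments=[[[0, 0, 0.06, 0, 0, 0, -0.1], [0, 0, 0.06, 0, 0, 0, -0.1], [0, 0, 0.05, 0, 0, 0, -0.1], [0, 0, 0, 0, 0, 0, -0.1], [0, 0, 0, 0, 0, 0, -0.1]]])

```text
time: 29.08
tool_pos: [0.6292, 0.1769, 0.0984]
tcp_rot: [-0.402, -3.115, 0.0]
wrist_force: [0.2, 0.3, -0.2]
width: 0.641
grip_force: 37.2
```

jog_arm(increments=[[[0, 0, 0.02, 0, 0, 0, -0.1], [0, 0, 0.02, 0, 0, 0, -0.1], [0, 0, 0.01, 0, 0, 0, -0.1], [0, 0, 0, 0, 0, 0, -0.1], [0, 0, 0, 0, 0, 0, -0.1]]])

```text
time: 29.5
tool_pos: [0.6295, 0.1769, 0.0975]
tcp_rot: [0.402, 3.116, 0.0]
wrist_force: [-0.7, -1.2, 2.2]
width: 0.634
grip_force: 37.4
```

jog_arm(increments=[[[0, 0, 0, 0, 0, 0, 0.3], [0, 0, 0, 0, 0, 0, 0.4], [0, 0, 0, 0, 0, 0, 0.5], [0, 0, 0, 0, 0, 0, 0.7], [0, 0, 0, 0, 0, 0, 0.8]]])

```text
time: 29.92
tool_pos: [0.6295, 0.1769, 0.0971]
tcp_rot: [-0.402, -3.116, 0.0]
wrist_force: [0.1, -0.7, 0.6]
width: 0.901
grip_force: 0.0
```

jog_arm(increments=[[[0, 0, -0.2, 0, 0, 0, 0.8], [0, 0, -0.5, 0, 0, 0, 0.8], [0, 0, -1, 0, 0, 0, 0.8], [0, 0, -1, 0, 0, 0, 0.6], [0, 0, -1, 0, 0, 0, 0.5]]])

```text
time: 30.33
tool_pos: [0.6291, 0.1769, 0.2093]
tcp_rot: [-0.402, -3.115, 0.001]
wrist_force: [-0.7, 0.9, 0.4]
width: 0.75
grip_force: 0.0
```

jog_arm(increments=[[[0, 0, 0, 0, 0, 0, 0.5], [0, 0, 0, 0, 0, 0, 0.5], [0, 0, 0, 0, 0, 0, 0.4], [0, 0, 0, 0, 0, 0, 0.4], [0, 0, 0, 0, 0, 0, 0.4]]])

```text
time: 30.75
tool_pos: [0.6283, 0.1766, 0.2061]
tcp_rot: [-0.402, -3.112, 0.002]
wrist_force: [-0.1, 0.1, -0.1]
width: 0.699
grip_force: 0.0
```

```bash
python3 - <<'E'
from h import *
go(461,79.5,200,195)
p,d=viewer.read_camera('wrist');cv2.imwrite('pics/w12.png',p)
s=read_state();R=Ro.from_rotvec(s['tcp_rot']).as_matrix()
H,S,V=cv2.split(cv2.cvtColor(p,cv2.COLOR_BGR2HSV))
m=((S>70)&(V>110)).astype(np.uint8);m[:150]=0;m[:,:250]=0;m[:,390:]=0;m[330:]=0
C=max(cv2.findContours(m,0,cv2.CHAIN_APPROX_NONE)[0],key=cv2.contourArea)[:,0]
print('caul',circ('wrist',C,.041,28))
E
```

```text
tcp [628.3 176.6 206.1] ang 165.3 q6 -1.08 -> shift now [ 4.57 -4.55  0.23] turn -4.95 shift after turn [ 6.22 -1.68  0.2 ]
caul (array([632.6, 176.6]), np.float64(0.58))
```

jog_arm(increments=[[[0, 0, 0, 0, 0, -1, 0.2], [0, 0, 0, 0, 0, -1, 0.2], [0, 0, 0, 0, 0, -1, 0.2], [0, 0, 0, 0, 0, -1, 0.2], [0, 0, 0, 0, 0, -1, 0.2]]])

```text
time: 31.22
tool_pos: [0.6288, 0.1768, 0.2067]
tcp_rot: [0.426, -3.11, 0.0]
wrist_force: [0.9, -0.5, -1.1]
width: 0.6
grip_force: 0.0
```

jog_arm(increments=[[[0.62, -0.17, 0, 0, 0, 0, 0.2], [0.62, -0.17, 0, 0, 0, 0, 0.2], [0.62, -0.17, 0, 0, 0, 0, 0.2], [0.62, -0.17, 0, 0, 0, 0, 0.2], [0.62, -0.17, 0, 0, 0, 0, 0.2]]])

```text
time: 31.63
tool_pos: [0.5451, 0.1273, 0.2068]
tcp_rot: [0.418, -3.111, 0.0]
wrist_force: [-0.0, -0.1, 0.3]
width: 0.599
grip_force: 0.0
```

jog_arm(increments=[[[0.62, -0.17, 0, 0, 0, 0, 0.2], [0.62, -0.17, 0, 0, 0, 0, 0.2], [0.62, -0.17, 0, 0, 0, 0, 0.2], [0.62, -0.17, 0, 0, 0, 0, 0.2], [0.62, -0.17, 0, 0, 0, 0, 0.2]]])

```text
time: 32.05
tool_pos: [0.4621, 0.0782, 0.2071]
tcp_rot: [0.418, -3.112, -0.0]
wrist_force: [-0.2, 0.1, 0.3]
width: 0.604
grip_force: 0.0
```

jog_arm(increments=[[[0, 0, 0, 0, 0, 0, 0.2], [0, 0, 0, 0, 0, 0, 0.2], [0, 0, 0, 0, 0, 0, 0.2], [0, 0, 0, 0, 0, 0, 0.2], [0, 0, 0, 0, 0, 0, 0.2]]])

```text
time: 32.47
tool_pos: [0.4643, 0.0791, 0.2082]
tcp_rot: [-0.418, 3.113, 0.0]
wrist_force: [0.1, -0.3, -1.3]
width: 0.601
grip_force: 0.0
```

```bash
python3 - <<'E'
from h import *
go(461,79.5,111,195.3)
p,d=viewer.read_camera('wrist');cv2.imwrite('pics/w13.png',p)
s=read_state();R=Ro.from_rotvec(s['tcp_rot']).as_matrix()
H,S,V=cv2.split(cv2.cvtColor(p,cv2.COLOR_BGR2HSV))
m=((S<60)&(V<100)).astype(np.uint8);m[:140]=0;m[:,:240]=0;m[:,400:]=0;m[310:]=0
C=max(cv2.findContours(m,0,cv2.CHAIN_APPROX_NONE)[0],key=cv2.contourArea)[:,0]
print('disc',circ('wrist',C,.02,25),cv2.boundingRect(C))
E
```

```text
tcp [464.3  79.1 208.2] ang -164.7 q6 -1.72 -> shift now [0.1  0.04 3.24] turn 0.0 shift after turn [0.1  0.04 3.24]
disc (array([459.3,  79.5]), np.float64(3.55)) (285, 195, 68, 68)
```

View pics/w13.png

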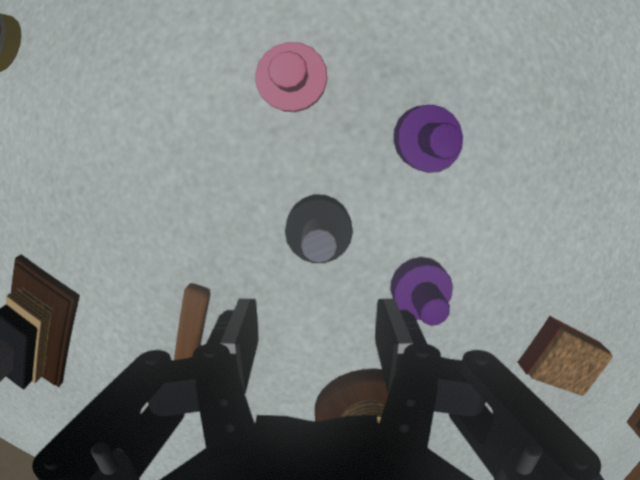

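The round iron weight's post top is at (319,245), between the fingers, and the nearest purple look-alike is at (422,292), well clear of the finger line.

```bash
python3 - <<'E'
from h import *
p=cv2.imread('pics/w13.png');V=p.max(2)
m=((V>80)&(V<140)).astype(np.uint8);m[:225]=0;m[:,:298]=0;m[:,342:]=0;m[264:]=0
m=cv2.morphologyEx(m,cv2.MORPH_OPEN,np.ones((5,5)))
C=max(cv2.findContours(m,0,cv2.CHAIN_APPROX_NONE)[0],key=cv2.contourArea)[:,0]
c,e=circ('wrist',C,.052,12);print(c,e,cv2.boundingRect(C));go(*c,111,195.3)
E
```

```text
[461.8  80. ] 0.53 (301, 229, 36, 35)
tcp [464.2  79.  208.2] ang -164.7 q6 -1.72 -> shift now [0.07 0.05 3.24] turn 0.0 shift after turn [0.07 0.05 3.24]
```

jog_arm(increments=[[[0.07, 0.05, 0.7, 0, 0, 0, 0.2], [0, 0, 0.7, 0, 0, 0, 0.2], [0, 0, 0.7, 0, 0, 0, 0.2], [0, 0, 0.6, 0, 0, 0, 0.2], [0, 0, 0.45, 0, 0, 0, 0.2]]])

```text
time: 32.93
tool_pos: [0.4606, 0.0797, 0.112]
tcp_rot: [0.418, -3.112, -0.0]
wrist_force: [-0.5, -0.4, -0.1]
width: 0.6
grip_force: 0.0
```

jog_arm(increments=[[[0, 0, 0, 0, 0, 0, 0.2], [0, 0, 0, 0, 0, 0, 0.2], [0, 0, 0, 0, 0, 0, 0.2], [0, 0, 0, 0, 0, 0, 0.2], [0, 0, 0, 0, 0, 0, 0.2]]])

```text
time: 33.35
tool_pos: [0.4621, 0.0797, 0.1149]
tcp_rot: [-0.418, 3.111, -0.0]
wrist_force: [-0.5, 0.2, -0.1]
width: 0.601
grip_force: 0.0
```

```bash
python3 - <<'E'
from h import *
go(461.6,79.8,111,195.3)
E
```

```text
tcp [462.1  79.7 114.9] ang -164.7 q6 -1.72 -> shift now [0.02 0.01 0.13] turn -0.0 shift after turn [0.02 0.01 0.13]
```

jog_arm(increments=[[[0.01, 0, 0.1, 0, 0, 0, 0], [0, 0, 0, 0, 0, 0, -0.2], [0, 0, 0, 0, 0, 0, -0.4], [0, 0, 0, 0, 0, 0, -0.6], [0, 0, 0, 0, 0, 0, -0.8]]], force=60)

```text
time: 33.77
tool_pos: [0.4607, 0.0796, 0.1111]
tcp_rot: [0.418, -3.114, -0.0]
wrist_force: [-1.9, 0.4, 5.5]
width: 0.251
grip_force: 58.6
```

jog_arm(increments=[[[0, 0, 0, 0, 0, 0, -0.8], [0, 0, 0, 0, 0, 0, -0.8], [0, 0, 0, 0, 0, 0, -0.8], [0, 0, 0, 0, 0, 0, -0.8], [0, 0, 0, 0, 0, 0, -0.8]]])

```text
time: 34.18
tool_pos: [0.4607, 0.0796, 0.1111]
tcp_rot: [0.418, -3.113, -0.0]
wrist_force: [-1.9, 0.2, 4.8]
width: 0.251
grip_force: 58.6
```

```bash
python3 - <<'E'
from h import *
p,d=viewer.read_camera('wrist');cv2.imwrite('pics/w14.png',p)
go(632.4,176.7,175,195.3)
s=read_state();R=Ro.from_rotvec(s['tcp_rot']).as_matrix();V=p.max(2).astype(float);g=cv2.GaussianBlur(V,(3,3),0)
print(V[225:275:4,317],V[275:375:4,317])
pts=[[u,200+np.argmin(np.diff(g[200:300,u]))+.5] for u in range(285,350,3)]
c,e=circ('wrist',pts,.02,25);print('disc',c,e,(R.T@(np.r_[c,20]-s['tool_pos']*1000))[:2].round(1),pts[::5])
E
```

```text
tcp [460.7  79.6 111.1] ang -164.7 q6 -1.72 -> shift now [-6.37  1.61 -2.13] turn -0.0 shift after turn [-6.37  1.61 -2.13]
[180. 173. 175.  95.  54.  51.  58.  65.  64.  63.  61.  60.  62.] [ 60.  60.  60.  60.  58.  58.  58.  62. 111. 122. 125. 121. 124. 125.
 123. 123. 129. 125. 124. 128. 170. 168. 169. 165. 165.]
disc [457.   78.9] 0.22 [3.8 0.3] [[285, np.float64(247.5)], [300, np.float64(239.5)], [315, np.float64(236.5)], [330, np.float64(238.5)], [345, np.float64(245.5)]]
```

jog_arm(increments=[[[0, 0, -0.1, 0, 0, 0, -0.8], [0, 0, -0.4, 0, 0, 0, -0.8], [0, 0, -0.8, 0, 0, 0, -0.8], [0, 0, -1, 0, 0, 0, -0.8], [0, 0, -1, 0, 0, 0, -0.8]]])

```text
time: 34.65
tool_pos: [0.4591, 0.0792, 0.2087]
tcp_rot: [0.418, -3.109, 0.0]
wrist_force: [1.0, 0.3, -3.9]
width: 0.247
grip_force: 59.0
```

```bash
python3 - <<'E'
from h import *
go(632.4,176.7,175,195.3)
E
```

```text
tcp [459.1  79.2 208.7] ang -164.7 q6 -1.72 -> shift now [-6.43  1.61  1.1 ] turn -0.0 shift after turn [-6.43  1.61  1.12]
```

```bash
python3 - <<'E'
from h import *
p=cv2.imread('pics/w14.png');V=p.max(2);g=cv2.GaussianBlur(V.astype(float),(3,3),0)
s=read_state();R=Ro.from_rotvec(s['tcp_rot']).as_matrix();dz=s['tool_pos'][2]-.1111
rel=lambda c,z:(R.T@(np.r_[c,z*1000]-s['tool_pos']*1000))[:2].round(1)
pts=[[u,200+np.argmin(np.diff(g[200:300,u]))+.5] for u in range(285,350,3)]
c,e=circ('wrist',pts,dz,25);print('disc bottom',rel(c,dz),e)
q=onplane('wrist',[[317,305.5],[317,353.5]],.052+dz)*1000
for a in q:print('post',rel(a,.052+dz))
E
```

```text
disc bottom [44.8  0.5] 2.89
post [10.5  0.7]
post [-12.6   0.7]
```

jog_arm(increments=[[[-0.5, 0.13, 0, 0, 0, 0, -0.8], [-0.66, 0.16, 0, 0, 0, 0, -0.8], [-0.66, 0.16, 0, 0, 0, 0, -0.8], [-0.66, 0.16, 0, 0, 0, 0, -0.8], [-0.66, 0.16, 0, 0, 0, 0, -0.8]]])

```text
time: 35.07
tool_pos: [0.5455, 0.1268, 0.2084]
tcp_rot: [0.418, -3.112, 0.001]
wrist_force: [0.4, 0.0, -3.9]
width: 0.254
grip_force: 59.2
```

jog_arm(increments=[[[-0.66, 0.17, 0, 0, 0, 0, -0.8], [-0.66, 0.17, 0, 0, 0, 0, -0.8], [-0.66, 0.17, 0.2, 0, 0, 0, -0.8], [-0.66, 0.17, 0.3, 0, 0, 0, -0.8], [-0.65, 0.16, 0.3, 0, 0, 0, -0.8]]])

```text
time: 35.48
tool_pos: [0.6345, 0.1772, 0.1841]
tcp_rot: [0.418, -3.112, 0.001]
wrist_force: [-0.1, 0.6, -3.3]
width: 0.251
grip_force: 59.2
```

jog_arm(increments=[[[0, 0, 0.2, 0, 0, 0, -0.8], [0, 0, 0, 0, 0, 0, -0.8], [0, 0, 0, 0, 0, 0, -0.8], [0, 0, 0, 0, 0, 0, -0.8], [0, 0, 0, 0, 0, 0, -0.8]]])

```text
time: 35.9
tool_pos: [0.6336, 0.1766, 0.18]
tcp_rot: [0.418, -3.114, 0.0]
wrist_force: [0.1, 0.3, -4.6]
width: 0.247
grip_force: 59.2
```

```bash
python3 - <<'E'
from h import *
go(632.4,176.7,152,195.3)
p,d=viewer.read_camera('wrist');cv2.imwrite('pics/w15.png',p)
E
```

```text
tcp [633.6 176.6 180. ] ang -164.7 q6 -1.6 -> shift now [0.04 0.02 0.93] turn -0.0 shift after turn [0.04 0.02 0.93]
```

View pics/w15.png

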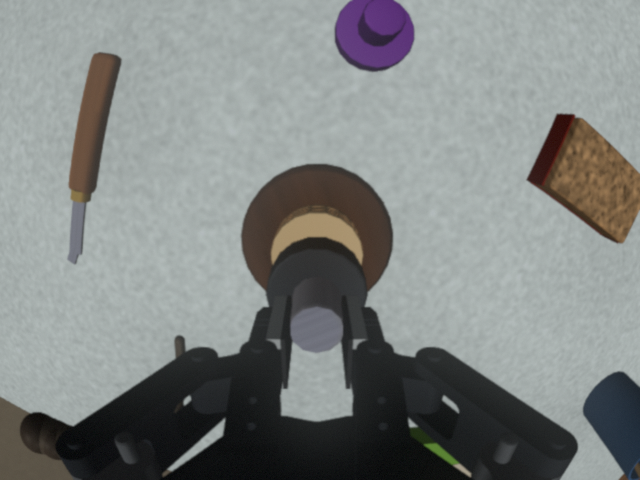

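The weight hangs over the caul, with the caul's arc at (271–363, 210–260) and the disc's top at (317,238). I'm fitting the caul arc.

```bash
python3 - <<'E'
from h import *
p=cv2.imread('pics/w15.png');H,S,V=cv2.split(cv2.cvtColor(p,cv2.COLOR_BGR2HSV))
s=read_state();R=Ro.from_rotvec(s['tcp_rot']).as_matrix();T=s['tool_pos']*1000
g=cv2.GaussianBlur(V.astype(float),(3,3),0)
ca=[[u,195+np.argmax(np.diff(g[195:236,u]))+.5] for u in range(285,352,3)]
w=[[u,226+np.argmin(np.diff(g[226:262,u]))+.5] for u in range(290,346,3)]
print(V[200:244:2,317])
for n,P,z,r in(('caul',ca,.041,28),('w top edge',w,T[2]/1000-.1111+.02,25),('w bottom edge',w,T[2]/1000-.1111,25)):
    q=onplane('wrist',P,z)*1000
    f=least_squares(lambda c:np.hypot(*(q-c).T)-r,T[:2]);print(n,f.x.round(1),np.abs(f.fun).mean().round(2),(R.T@(np.r_[f.x,z*1000]-T))[:2].round(1))
E
```

```text
[ 72  70  71  97  80  92 102 158 167 168 167 166 167 167 166 167 167 167
 141  44  40  36]
caul [633.2 176.8] 0.15 [0.6 0.4]
w top edge [630.1 175.8] 0.17 [3.9 0.2]
w bottom edge [636.  177.4] 0.14 [-2.2  0.2]
```

jog_arm(increments=[[[0.08, 0, 0.2, 0, 0, 0, -0.8], [0, 0, 0.2, 0, 0, 0, -0.8], [0, 0, 0.2, 0, 0, 0, -0.8], [0, 0, 0.1, 0, 0, 0, -0.8], [0, 0, 0, 0, 0, 0, -0.8]]])

```text
time: 36.37
tool_pos: [0.6308, 0.176, 0.157]
tcp_rot: [0.418, -3.111, 0.0]
wrist_force: [-0.2, -0.2, -4.6]
width: 0.245
grip_force: 59.2
```

jog_arm(increments=[[[0, 0, 0, 0, 0, 0, -0.8], [0, 0, 0, 0, 0, 0, -0.8], [0, 0, 0, 0, 0, 0, -0.8], [0, 0, 0, 0, 0, 0, -0.8], [0, 0, 0, 0, 0, 0, -0.8]]])

```text
time: 36.78
tool_pos: [0.632, 0.1764, 0.159]
tcp_rot: [-0.418, 3.113, 0.0]
wrist_force: [-0.4, -0.1, -4.9]
width: 0.245
grip_force: 59.2
```

```bash
python3 - <<'E'
from h import *
go(631.1,176.2,152.1,195.3)
E
```

```text
tcp [632.  176.4 159. ] ang -164.7 q6 -1.6 -> shift now [0.03 0.   0.23] turn -0.0 shift after turn [0.03 0.   0.23]
```

jog_arm(increments=[[[0.03, 0, 0.06, 0, 0, 0, -0.8], [0, 0, 0.06, 0, 0, 0, -0.8], [0, 0, 0.05, 0, 0, 0, -0.8], [0, 0, 0, 0, 0, 0, -0.8], [0, 0, 0, 0, 0, 0, -0.8]]])

```text
time: 37.2
tool_pos: [0.6307, 0.176, 0.1532]
tcp_rot: [0.418, -3.113, 0.0]
wrist_force: [0.2, 0.4, -4.9]
width: 0.249
grip_force: 59.2
```

jog_arm(increments=[[[0, 0, 0.02, 0, 0, 0, -0.8], [0, 0, 0.02, 0, 0, 0, -0.8], [0, 0, 0, 0, 0, 0, -0.8], [0, 0, 0, 0, 0, 0, -0.8], [0, 0, 0, 0, 0, 0, -0.8]]])

```text
time: 37.62
tool_pos: [0.631, 0.1761, 0.1524]
tcp_rot: [-0.418, 3.114, 0.0]
wrist_force: [0.0, -0.3, -4.5]
width: 0.252
grip_force: 59.1
```

jog_arm(increments=[[[0, 0, 0.02, 0, 0, 0, -0.8], [0, 0, 0.02, 0, 0, 0, -0.8], [0, 0, 0, 0, 0, 0, -0.8], [0, 0, 0, 0, 0, 0, -0.8], [0, 0, 0, 0, 0, 0, -0.8]]])

```text
time: 38.03
tool_pos: [0.6312, 0.1761, 0.1522]
tcp_rot: [-0.418, 3.113, 0.0]
wrist_force: [-1.9, -1.0, 4.0]
width: 0.246
grip_force: 59.9
```

Contact. I'm releasing, rising, and moving back to clear the view.

jog_arm(increments=[[[0, 0, 0, 0, 0, 0, -0.4], [0, 0, 0, 0, 0, 0, -0.3], [0, 0, 0, 0, 0, 0, -0.1], [0, 0, 0, 0, 0, 0, 0.1], [0, 0, 0, 0, 0, 0, 0.2]]])

```text
time: 38.45
tool_pos: [0.631, 0.1761, 0.1511]
tcp_rot: [-0.418, 3.114, 0.0]
wrist_force: [0.0, 0.4, 0.3]
width: 0.603
grip_force: 0.0
```

jog_arm(increments=[[[0, 0, -0.2, 0, 0, 0, 0.2], [0, 0, -0.6, 0, 0, 0, 0.2], [0, 0, -1, 0, 0, 0, 0.3], [0, 0, -1, 0, 0, 0, 0.5], [0, 0, -0.6, 0, 0, 0, 0.5]]])

```text
time: 38.87
tool_pos: [0.6321, 0.1764, 0.2572]
tcp_rot: [-0.417, 3.109, 0.001]
wrist_force: [1.3, 0.3, -0.2]
width: 0.747
grip_force: 0.0
```

jog_arm(increments=[[[0.8, 0, 0, 0, 0, 0, 0.5], [0.8, 0, 0, 0, 0, 0, 0.5], [0.8, 0, 0, 0, 0, 0, 0.5], [0.8, 0, 0, 0, 0, 0, 0.5], [0.8, 0, 0, 0, 0, 0, 0.5]]])

```text
time: 39.28
tool_pos: [0.5142, 0.1442, 0.2537]
tcp_rot: [-0.418, 3.113, 0.0]
wrist_force: [0.3, 0.7, 0.4]
width: 0.751
grip_force: 0.0
```

jog_arm(increments=[[[0.8, 0, 0, 0, 0, 0, 0.5], [0.8, 0, 0, 0, 0, 0, 0.5], [0.3, 0, 0, 0, 0, 0, 0.5], [0, 0, 0, 0, 0, 0, 0.5], [0, 0, 0, 0, 0, 0, 0.5]]])

```text
time: 39.7
tool_pos: [0.4609, 0.1296, 0.254]
tcp_rot: [-0.418, 3.111, 0.0]
wrist_force: [0.7, -0.2, -0.1]
width: 0.746
grip_force: 0.0
```

```bash
python3 - <<'E'
from h import *
t,_=viewer.read_camera('top');s,_=viewer.read_camera('scene');cv2.imwrite('pics/top9.png',t)
a=cv2.resize(t[120:240,180:420],(800,400),interpolation=cv2.INTER_CUBIC)
cv2.imwrite('pics/fin.png',np.vstack([a,cv2.resize(s[200:360,240:480],(300,200))[:, :].repeat(1,0) if 0 else np.hstack([cv2.resize(s[215:275,390:470],(267,200)),cv2.resize(s[260:350,240:340],(222,200)),cv2.resize(t,(267,200)),np.zeros((200,44,3),np.uint8)])]))
E
```

View pics/fin.png

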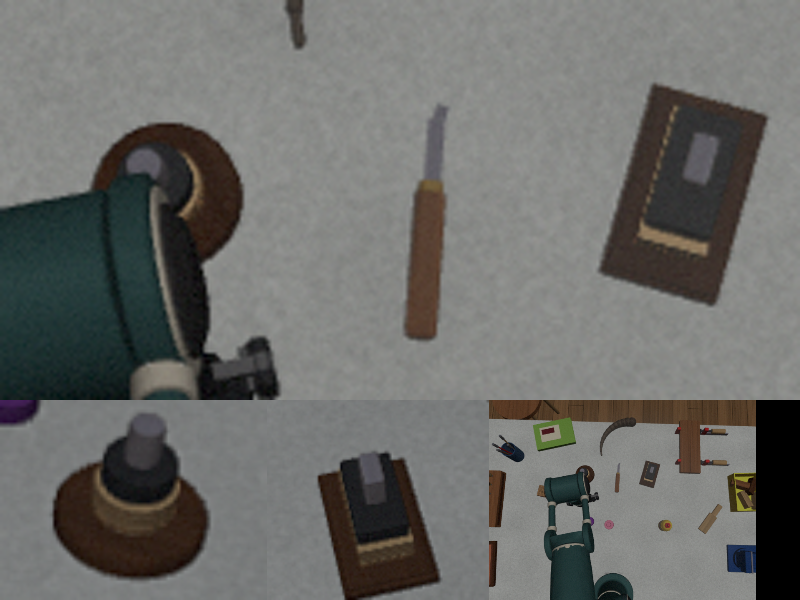

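```bash
python3 - <<'E'
from h import *
t,dt=viewer.read_camera('top');s,_=viewer.read_camera('scene')
def roi(m,x0,x1,y0,y1):
    k=np.zeros(m.shape,bool);k[y0:y1,x0:x1]=1;return m&k
for n,im,b in(('top',t,(382,398,157,177)),('scene',s,(395,460,215,236)),('scene',s,(276,300,285,308))):
    H,S,V=cv2.split(cv2.cvtColor(im,cv2.COLOR_BGR2HSV))
    for th in(72,80):print(n,b,rect(n,roi((V>th)&(V<125)&(S<35),*b),.093))
E
```

```text
top (382, 398, 157, 177) (array([ 646.8, -184.8]), array([31.8, 16.6]), -14.9, array([390., 167.]))
top (382, 398, 157, 177) (array([ 647.1, -184.9]), array([31.2, 16. ]), -14.8, array([390., 167.]))
scene (395, 460, 215, 236) (array([633.8, 158.2]), array([142. ,  63.6]), 60.2, array([421., 224.]))
scene (395, 460, 215, 236) (array([633.8, 158.2]), array([142. ,  63.6]), 60.2, array([421., 224.]))
scene (276, 300, 285, 308) (array([ 647.4, -188.5]), array([32.8, 24.7]), -15.0, array([285., 289.]))
scene (276, 300, 285, 308) (array([ 647.1, -188.5]), array([32.5, 24.3]), -14.7, array([285., 289.]))
```

```bash
python3 -c "
from workcell import bot;print(bot.finish_job())"
```

```text
the job is handed in; nothing more can be done
None
```

Both lids now carry their matching caul and iron weight, centred to about 2 mm and in line, with the gripper clear, and the job was handed in at about 40 s (I did not measure the round weight after letting it go).

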